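# Turn door-furniture samples over in the clamshell cradle and lay them out for photos

### The job

The door-furniture samples in the tin-lined tray (two or three of them) have to be photographed from behind: lay each one face up in a pocket of the cradle's near leaf, close the far leaf fully over them, then swing the near leaf by its red handle all the way over to the far side, which takes the far leaf along with it, and swing the near leaf back so that both leaves lie open and the samples lie backs up in the far leaf. Then lay every sample, still back up, flat and squarely inside its own drawn outline on the photo board, and leave both leaves open and the other goods and tools where they are.

Things in the scene. Friction and masses are not known exactly. Their poses are not given: they have to be found in the camera images.
- round_mid (a point): round brass rose (door-furniture sample), 52 mm in diameter, collar 34 mm. Plate 11 mm thick with straight sides, and on its face a round collar 9 mm high, in all 20 mm; the back is a dark hollow. About 90 g. May be absent. Face up, as found, z is up; back up, z is down. The point is the centre, half-way up (10 mm); x lies along the direction to grasp it, 52 mm across (any direction does)
- square_mid (a point): square pale aluminium rose, 50 x 50 mm, collar 34 mm. Plate 11 mm thick with straight sides, and on its face a round collar 9 mm high, in all 20 mm; the back is a dark hollow. About 90 g. May be absent. Face up, as found, z is up; back up, z is down. The point is the centre, half-way up (10 mm); x lies along the direction to grasp it, 50 mm across
- oblong_mid (a point): oblong copper escutcheon, 52 mm (x) by 42 mm (y), collar 30 mm. Plate 11 mm thick with straight sides, and on its face a round collar 9 mm high, in all 20 mm; the back is a dark hollow. About 90 g. May be absent. Face up, as found, z is up; back up, z is down. The point is the centre, half-way up (10 mm); x lies along the direction to grasp it, 52 mm across
- oval_mid (a point): dark steel oval (round-ended) keyhole escutcheon, 54 mm (x) by 36 mm (y), collar 30 mm. Plate 11 mm thick with straight sides, and on its face a round collar 9 mm high, in all 20 mm; the back is a dark hollow. About 90 g. May be absent. Face up, as found, z is up; back up, z is down. The point is the centre, half-way up (10 mm); x lies along the direction to grasp it, 54 mm across
- tray: fixed tin-lined tray on a roller runner, half out of its steel rack; the samples start in its part nearest the robot. Origin on the table under the middle of that part; tin floor 25 mm over the table, inside it reaches from 111 mm on the robot's side to 271 mm on the rack's side and 118 mm to each side; rim 26 mm over the floor. It may stand on the left or on the right
- board: fixed white photo board, 250 x 250 x 6 mm, with the four outline cards on it; origin under its centre. It stands on the side opposite the tray
- outline_round (a point): centre of the drawn outline for the round sample, on top of its fixed white card (84 x 84 x 2 mm) on the photo board: a circle drawn 5 mm larger all round than the piece; its x axis (level) is that of the piece lying square in it (either way round; the circle has no direction)
- outline_square (a point): centre of the drawn outline for the square sample, on top of its fixed white card (84 x 84 x 2 mm) on the photo board: a square drawn 5 mm larger all round than the piece; its x axis (level) is that of the piece lying square in it (any quarter turn)
- outline_oblong (a point): centre of the drawn outline for the oblong sample, on top of its fixed white card (84 x 84 x 2 mm) on the photo board: a rectangle drawn 5 mm larger all round than the piece; its x axis (level) is that of the piece lying square in it (either way round)
- outline_oval (a point): centre of the drawn outline for the oval sample, on top of its fixed white card (84 x 84 x 2 mm) on the photo board: a round-ended oval drawn 5 mm larger all round than the piece; its x axis (level) is that of the piece lying square in it (either way round)
- hinge (a point): middle of the hinge axis of the turnover cradle, 50 mm over the table; y runs along the hinge, x from the near leaf to the far leaf. The cradle is a fixed base with two aluminium leaves on this one axis, each with three pockets
- near_leaf (a joint): near leaf, on the robot's side: 0 = open, lying flat, pockets up; pi (3.14) = folded over on to the far side. 160 g; its stiff friction hinge (about 0.3 N m) lets it stay wherever it is left, and needs about 3 N at the handle, up to 9 N when it is loaded and carries the other
- far_leaf (a joint): far leaf, on the far side: 0 = open, lying flat, pockets up (may start raised up to 0.6); pi (3.14) = closed over the near leaf. Same hinge and mass. Closed, the end rims of the two leaves meet and leave 22 mm between the pocket floors; if the near leaf is then swung over, the rims carry the far leaf along in front of it, back to lying flat; swung back, it leaves the far leaf there
- near_handle (a point): middle of the red bar of the near leaf's handle: round bar 12 mm thick, 54 mm of it clear, parallel to the hinge, 130 mm from the hinge axis and 63 mm off the hinge's middle to -y of the hinge; 33 mm of clear gap between bar and leaf. It turns about the hinge with the leaf, at hinge height when flat
- far_handle (a point): middle of the yellow bar of the far leaf's handle: the same bar, 63 mm off the middle to +y; with the leaves closed the two bars lie in one line, side by side, 126 mm apart
- near_pocket (a point): middle pocket of the near leaf's three: centre of its floor, 57 mm from the hinge axis; the other two lie 64 mm to either side along y. z away from the floor into the pocket, x and y as the hinge's when the leaf is open. Each 58 x 58 mm inside, rails 9 mm high, blue-lined floor; in the rails on the hinge side and on the handle side a 28 mm notch in the middle for the fingers (grip across the hinge). Floor 39 mm over the table when open
- far_pocket (a point): middle pocket of the far leaf's three: centre of its floor, 57 mm from the hinge axis; the other two lie 64 mm to either side along y. z away from the floor into the pocket, x and y as the hinge's when the leaf is open. Each 58 x 58 mm inside, rails 9 mm high, blue-lined floor; in the rails on the hinge side and on the handle side a 28 mm notch in the middle for the fingers (grip across the hinge). Floor 39 mm over the table when open
- coffee_pot: copper coffee pot with a wooden handle, 82 mm wide, 72 mm high, in the tray behind the samples. Origin under its centre. To be left alone
- cup: white porcelain cup, 72 mm wide, 62 mm high, in the tray behind the samples. Origin under its centre. To be left alone
- skull: pale resin skull figurine, 60 mm wide, 72 mm high, on the table beyond the cradle. Origin under its centre. To be left alone
- glasses_case: black hard eyeglass case, 62 x 160 x 41 mm, on the table beyond the photo board. Origin under its centre. To be left alone
- door_knob: brass door knob sample on a wooden foot 55 mm square, 66 mm high, beyond the photo board. Origin under its centre. To be left alone
- torch: black pocket torch lying beyond the cradle, 137 mm long, 33 mm thick. Origin under its centre. To be left alone
- stamp: hand stamp, 50 x 36 mm, 70 mm high, beyond the cradle. Origin under its centre. To be left alone
There are look-alikes about, which are no part of the job. There is more than one size of the part that bears square_mid; the job needs the larger. Leave any blue look-alike of the part that bears round_mid alone.

How it is judged:
On the way, in this order (a step that is already met when the one before it is completed fails the run):
1. every sample lies face up in a pocket of the near leaf, which lies open (value of joint near_leaf below 0.08 rad and value of joint far_leaf below 2 rad and x of round_mid in the frame of near_pocket between -0.012 and 0.012 m and y of round_mid in the frame of near_pocket between -0.095 and 0.095 m and z of round_mid in the frame of near_pocket between 0.006 and 0.0135 m and angle between each of round_mid, square_mid, oblong_mid, oval_mid's own z axis and vertical below 0.12 rad and x of square_mid in the frame of near_pocket between -0.012 and 0.012 m and y of square_mid in the frame of near_pocket between -0.095 and 0.095 m and z of square_mid in the frame of near_pocket between 0.006 and 0.0135 m and x of oblong_mid in the frame of near_pocket between -0.012 and 0.012 m and y of oblong_mid in the frame of near_pocket between -0.095 and 0.095 m and z of oblong_mid in the frame of near_pocket between 0.006 and 0.0135 m and x of oval_mid in the frame of near_pocket between -0.012 and 0.012 m and y of oval_mid in the frame of near_pocket between -0.095 and 0.095 m and z of oval_mid in the frame of near_pocket between 0.006 and 0.0135 m), for 0.2 s.
2. the far leaf is closed fully over the samples on the near leaf (value of joint near_leaf below 0.08 rad and value of joint far_leaf above 3.05 rad and x of round_mid in the frame of near_pocket between -0.012 and 0.012 m and y of round_mid in the frame of near_pocket between -0.095 and 0.095 m and z of round_mid in the frame of near_pocket between 0.006 and 0.0135 m and angle between each of round_mid, square_mid, oblong_mid, oval_mid's own z axis and vertical below 0.12 rad and x of square_mid in the frame of near_pocket between -0.012 and 0.012 m and y of square_mid in the frame of near_pocket between -0.095 and 0.095 m and z of square_mid in the frame of near_pocket between 0.006 and 0.0135 m and x of oblong_mid in the frame of near_pocket between -0.012 and 0.012 m and y of oblong_mid in the frame of near_pocket between -0.095 and 0.095 m and z of oblong_mid in the frame of near_pocket between 0.006 and 0.0135 m and x of oval_mid in the frame of near_pocket between -0.012 and 0.012 m and y of oval_mid in the frame of near_pocket between -0.095 and 0.095 m and z of oval_mid in the frame of near_pocket between 0.006 and 0.0135 m), for 0.2 s.
3. both leaves are turned over: the far leaf lies flat on the far side with the near leaf closed on top of it (value of joint near_leaf above 3.05 rad and value of joint far_leaf below 0.08 rad), for 0.2 s.
4. the near leaf is swung back open and every sample lies back up in a pocket of the far leaf (value of joint each of near_leaf, far_leaf below 0.12 rad and x of round_mid in the frame of far_pocket between -0.015 and 0.015 m and y of round_mid in the frame of far_pocket between -0.095 and 0.095 m and z of round_mid in the frame of far_pocket between 0.006 and 0.0145 m and angle between each of round_mid, square_mid, oblong_mid, oval_mid's own z axis and vertical above 3 rad and x of square_mid in the frame of far_pocket between -0.015 and 0.015 m and y of square_mid in the frame of far_pocket between -0.095 and 0.095 m and z of square_mid in the frame of far_pocket between 0.006 and 0.0145 m and x of oblong_mid in the frame of far_pocket between -0.015 and 0.015 m and y of oblong_mid in the frame of far_pocket between -0.095 and 0.095 m and z of oblong_mid in the frame of far_pocket between 0.006 and 0.0145 m and x of oval_mid in the frame of far_pocket between -0.015 and 0.015 m and y of oval_mid in the frame of far_pocket between -0.095 and 0.095 m and z of oval_mid in the frame of far_pocket between 0.006 and 0.0145 m), for 0.2 s.
At the end, for the whole second after the job is handed in: Every sample present lies back up (tilt within 0.14 rad), at rest, flat on the card of its own outline, its centre within 8 mm of the outline's centre, the square, oblong and oval ones turned square to it within 0.2 rad; both leaves of the cradle lie open (within 0.15 rad) (value of joint each of near_leaf, far_leaf below 0.15 rad and horizontal distance between round_mid and outline_round below 0.008 m and z of round_mid in the frame of outline_round between 0.006 and 0.014 m and angle between each of round_mid, square_mid, oblong_mid, oval_mid's own z axis and vertical above 3 rad and linear speed of each of round, square, oblong, oval below 0.02 m/s and horizontal distance between square_mid and outline_square below 0.008 m and z of square_mid in the frame of outline_square between 0.006 and 0.014 m and (angle between the x axis of square_mid and the x axis of outline_square, either way round below 0.2 rad or angle between the x axis of square_mid and the y axis of outline_square, either way round below 0.2 rad) and horizontal distance between oblong_mid and outline_oblong below 0.008 m and z of oblong_mid in the frame of outline_oblong between 0.006 and 0.014 m and angle between the x axis of oblong_mid and the x axis of outline_oblong, either way round below 0.2 rad and horizontal distance between oval_mid and outline_oval below 0.008 m and z of oval_mid in the frame of outline_oval between 0.006 and 0.014 m and angle between the x axis of oval_mid and the x axis of outline_oval, either way round below 0.2 rad); the robot touches nothing.
It fails at once if the coffee pot or cup in the tray is shifted by more than 30 mm or knocked over (distance of any of coffee_pot, cup from where it was at the start of the episode above 0.03 m or angle between any of coffee_pot, cup's own z axis and vertical above 0.6 rad).
It fails at once if the eyeglass case or door knob is shifted by more than 30 mm or knocked over (distance of any of glasses_case, door_knob from where it was at the start of the episode above 0.03 m or angle between any of glasses_case, door_knob's own z axis and vertical above 0.6 rad).
It fails at once if the torch, stamp or skull figurine is shifted by more than 30 mm or knocked over (distance of any of torch, stamp, skull from where it was at the start of the episode above 0.03 m or angle between any of stamp, skull's own z axis and vertical above 0.6 rad).
Of round, square, oblong, oval only 2 to 3 are there at a start; the rules pass over those that are not, and their reading is None.
At some moment in a run one of round, square, oblong, oval may be knocked a few centimetres aside while the robot is not near it.
Once in a run the grip may slacken for a moment while it holds something.
It also fails if it takes over 210 s, if anything falls off the work surface, if the arm or the gripper's body presses on something with over 40 N, if the wrist force passes 120 N, or if a joint passes its speed limit or range.

### The arm

A 6-joint arm with a two-finger parallel gripper is mounted at the origin on the work surface. World frame = base frame: x ahead of the robot, y to its left, z up, the work surface at z = 0. Lengths are in m, angles in rad, forces in N, time in s.
With the tool pointing down it reaches from about 0.275 to 0.725 m from the base axis. Payload 15.9 kg.
Tool frame: the origin (TCP) lies at the very end of the fingers, on their centre line; the grasp point (between the pads) lies 19 mm behind it (arm.pinch_z is the distance from the TCP to the grasp point, in m); z points along the fingers, x is the direction in which the jaws open and shut, and the axes are right-handed (so a half turn about z gives the same grasp; the last joint's range is limited). The gripper opens to 85 mm and grips with 20 to 120 N. Pads are 22 mm wide; open, the fingers measure 114 mm over their backs; the gripper's body (76 mm by 85 mm) begins 54 mm behind the grasp point. The pads swing forward as they close: fully open they stand 13 mm farther back than shut.
Start: joints at [-1.194, 0.213, -0.034, 1.323, 0, 1.571], TCP at [0.184, -0.465, 0.231] pointing down, gripper open.
Joint ranges: [-2.98, 2.98], [-0.74, 1.72], [-1.14, 1.35], [-2.1, 2.04], [-1.57, 1.44], [-3.14, 3.14]. Speed limits (rad/s): [1.89, 1.89, 2.39, 2.57, 3.14, 3.14].

### API

Orientations are given as a unit quaternion [w, x, y, z].
In Python, from plant import arm, viewer gives the robot as it stands.
- The arm moves only by the tool jog_arm, never from a script. Its argument "plan" is a list of rows, each an object of numbers: "x", "y", "z": the shift along the tool's x, y, z in m; "roll": the turn about the tool's z in degrees; "gripper": the closure, from 0 (fully open) to 1 (shut). A call has 1 to 8 rows; each row is the pose to reach, as a shift and turn from the pose commanded when the call began, along the tool's axes at that moment; what a row does not reach only later rows make up. A row lasts 1/12 s, in which the tool goes at most 41.7 mm and 7.16 degrees, less where a joint would pass 70% of its speed; a pose out of reach is approached as far as the arm can. A call with a gripper value outside its range is refused whole. The fingers move at their own pace and stop on an object; "squeeze" is the grip in N (left out, the last holds). Time passes only in rows, so rows that repeat a pose let the fingers close. It gives the time, the measured TCP pose, the force and the opening at its end, in the units of the state.
- arm.observe(): the state, without advancing time (a new reading comes with each control period).
- viewer.capture(name): name is "scene" or "top"; returns a dict with "image" (400x640x3 uint8, blue, green, red), "range_z" (400x640 float32, m along the optical axis (not along the pixel's ray), 0 where there is no reading), "K" (3x3 intrinsics, pixels), "pose" (4x4, takes a point from camera to world coordinates). Camera axes: x right, y down, z forward; pixel columns grow to the right and rows downward; lengths in m; the calibration is good to about 2 mm. A picture is of the moment at which its call begins.
- arm.close_job(): hands the job in, once; it reports no verdict.
The state is a dict: "time": time; "qpos": joint angles; "qd": joint speeds; "tau": joint torques, N m; "tcp_pos": TCP position; "tool_rot": TCP orientation; "force": force on the tool from outside, world axes, zero at the start; "ft_torque": the same for the moment, N m; "opening": opening from 0.0 (shut) to 1.0 (fully open).
Only numpy, scipy, OpenCV 4.12 (cv2) and the standard library are available. Lean on these libraries where they do the work, as an engineer would, in place of code of your own. Each camera call takes 0.05 s, during which the arm holds its last target. There are 200 camera calls.

## Working session

There is one attempt and no reset: what is moved stays moved. The work goes in short steps, Python scripts to look and compute and a tool call to move; the robot and the scene stay as the last step left them, time stands still between calls to the robot, and variables do not carry over. Pictures are saved under pics/ and viewed, about 12 in all and at most 16, crops included, and the job is handed in when it is done.

Besides the shell and the picture viewer there is one more tool, called after "Call:" by a JSON object that holds its "method" and its "body". jog_arm: Moves the arm, as the interface text tells. Its arguments: {"type":"object","properties":{"plan":{"type":"array"},"squeeze":{"type":"number"}},"required":["plan"]}

```bash
mkdir -p pics
cat > h.py <<'E'
import numpy as np, cv2
from plant import arm, viewer
def cap(n,save=None):
    c=viewer.capture(n)
    if save: cv2.imwrite(f'pics/{save}.png',c['image'])
    return c
def ray(c,u,v,z):
    K,P=c['K'],c['pose']
    d=P[:3,:3]@np.linalg.solve(K,[u,v,1.]); o=P[:3,3]
    return o+d*(z-o[2])/d[2]
def cloud(c):
    K,P=c['K'],c['pose']; v,u=np.mgrid[:400,:640]; Z=c['range_z']
    p=np.stack([(u-K[0,2])/K[0,0]*Z,(v-K[1,2])/K[1,1]*Z,Z],-1)
    w=p@P[:3,:3].T+P[:3,3]; w[Z==0]=np.nan
    return w
def st():
    s=arm.observe(); return {k:np.round(s[k],3).tolist() for k in ('time','qpos','tcp_pos','tool_rot','force','opening')}
E
python3 - <<'E'
from h import *
import pickle
for n in('scene','top'):
    c=cap(n,n+'0'); print(n,c['K'].round(1).tolist(),c['pose'].round(3).tolist()); pickle.dump(c,open(n+'0.pkl','wb'))
print(st())
E
```

```text
scene [[367.3, 0.0, 314.8], [0.0, 367.3, 197.1], [0.0, 0.0, 1.0]] [[0.699, 0.566, -0.437, 0.994], [0.715, -0.56, 0.419, -0.476], [-0.008, -0.605, -0.796, 0.872], [0.0, 0.0, 0.0, 1.0]]
top [[387.5, 0.0, 325.1], [0.0, 387.5, 198.9], [0.0, 0.0, 1.0]] [[-0.003, -0.988, 0.156, 0.363], [-1.0, 0.005, 0.016, -0.077], [-0.017, -0.156, -0.988, 1.161], [0.0, 0.0, 0.0, 1.0]]
{'time': 0.1, 'qpos': [-1.194, 0.213, -0.035, 1.323, -0.0, 1.571], 'tcp_pos': [0.184, -0.465, 0.231], 'tool_rot': [-0.0, 0.827, -0.562, -0.0], 'force': [-0.105, 0.255, -0.486], 'opening': 1.0}
```

View pics/top0.png

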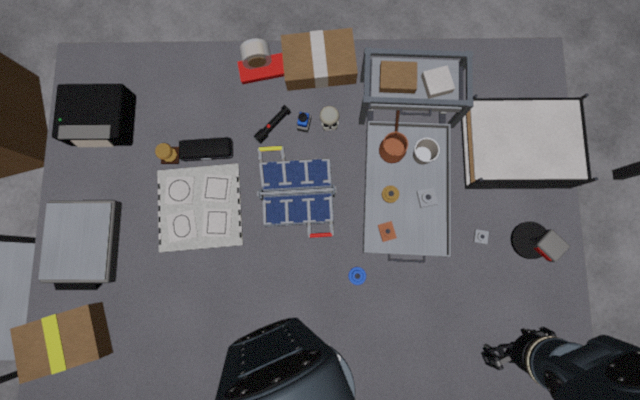

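View pics/scene0.png

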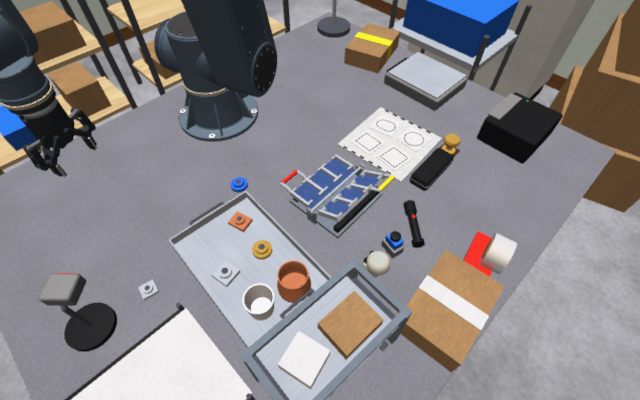

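Top view shows three samples in the tray: copper oblong (387,231), brass round (391,194) and pale square (427,197). The small square (482,237) and blue ring (357,276) are decoys. The cradle is at about (297,192) and the board at (200,207).

Run:
```python
import pickle
from h import *
t=pickle.load(open('top0.pkl','rb')); im=t['image']
a=cv2.resize(im[140:250,155:345],None,fx=4,fy=4,interpolation=cv2.INTER_CUBIC)
b=cv2.resize(im[170:270,345:500],None,fx=2.5,fy=2.5,interpolation=cv2.INTER_CUBIC)
s=pickle.load(open('scene0.pkl','rb'))['image']
c=cv2.resize(s[195:295,195:295],None,fx=1.6,fy=1.6,interpolation=cv2.INTER_CUBIC)
o=np.zeros((600,800,3),np.uint8); o[:440,:760]=a; 
b=cv2.resize(im[170:250,355:500],None,fx=2,fy=2,interpolation=cv2.INTER_CUBIC); o[440:600,:290]=b; o[440:600,300:460]=c
cv2.imwrite('pics/crop0.png',o)
w=cloud(t)
for u,v in [(387,231),(391,194),(427,197),(482,237),(357,276),(297,210),(310,175),(271,149),(320,235),(407,215)]: print((u,v),np.nanmedian(w[v-1:v+2,u-1:u+2].reshape(-1,3),0).round(3))
```

```text
(387, 231) [ 0.444 -0.236  0.047]
(391, 194) [ 0.552 -0.251  0.046]
(427, 197) [ 0.542 -0.355  0.046]
(482, 237) [ 0.428 -0.518  0.016]
(357, 276) [ 0.317 -0.15   0.021]
(297, 210) [0.507 0.023 0.04 ]
(310, 175) [ 0.607 -0.016  0.061]
(271, 149) [0.671 0.093 0.113]
(320, 235) [ 0.433 -0.045  0.055]
(407, 215) [ 0.493 -0.3    0.024]
```

View pics/crop0.png

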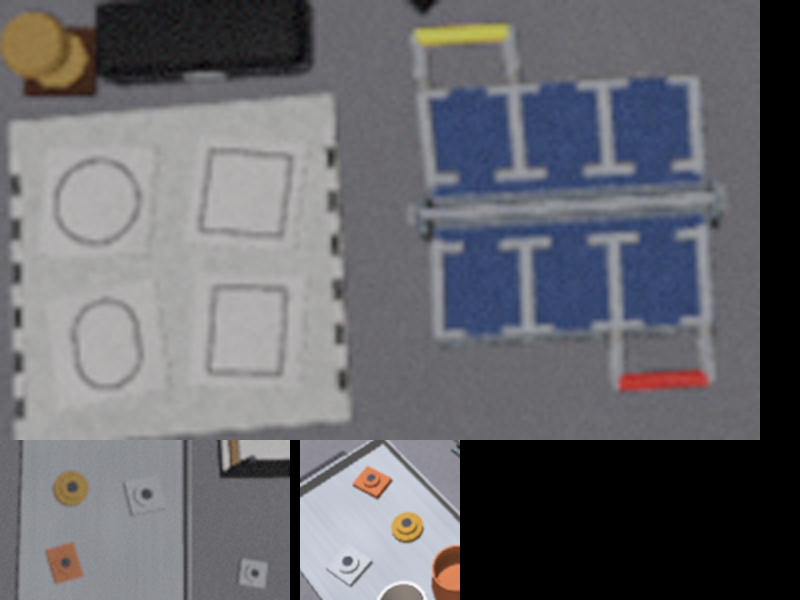

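The crop shows the circle at upper left of the board, the square at upper right, the oval at lower left and the oblong at lower right with its long side along the image vertical. The far leaf is raised. Next I measure everything.

```bash
cat > m.py <<'E'
from h import *
def blobs(m,minA=20):
    n,l,s,c=cv2.connectedComponentsWithStats(m.astype(np.uint8),connectivity=8)
    return [(s[i,4],c[i],l==i) for i in range(1,n) if s[i,4]>=minA]
def rect(c,mask,z,scale=1):
    """contour of mask cast on plane z -> minAreaRect in world: centre, sizes, angle of long side"""
    cs,_=cv2.findContours(mask.astype(np.uint8),cv2.RETR_EXTERNAL,cv2.CHAIN_APPROX_NONE)
    k=max(cs,key=len)[:,0,:]
    p=np.array([ray(c,u,v,z)[:2] for u,v in k])
    (x,y),(a,b),t=cv2.minAreaRect((p*1000).astype(np.float32))
    return (round(x,1),round(y,1)),(round(a,1),round(b,1)),round(t,1)
def hsv(c): return cv2.cvtColor(c['image'],cv2.COLOR_BGR2HSV)
E
python3 - <<'E'
import pickle
from m import *
for n in('top','scene'):
    c=pickle.load(open(n+'0.pkl','rb')); w=cloud(c); H=hsv(c); h,s,v=[H[...,i].astype(int) for i in range(3)]
    print(n)
    intray=(w[...,0]>.38)&(w[...,0]<.60)&(w[...,1]>-.42)&(w[...,1]<-.19)
    m=intray&(w[...,2]>.0305)&(w[...,2]<.07)
    for A,ce,b in blobs(m): print(' tray',A,ce.round(),rect(c,b,.036),H[b].mean(0).round(),np.nanpercentile(w[b][:,2],[5,50,95]).round(3), w[b].mean(0).round(4))
    cr=(w[...,0]>.38)&(w[...,0]<.75)&(w[...,1]>-.12)&(w[...,1]<.17)
    for nm,mm in (('red',((h<8)|(h>172))&(s>150)),('yel',(h>22)&(h<34)&(s>150)),('blue',(h>105)&(h<125)&(s>110))):
        for A,ce,b in blobs(mm&cr,15):
            print(' ',nm,A,ce.round(1),rect(c,b,{'red':.055,'yel':.115,'blue':.039}[nm]),np.nanmedian(w[b],0).round(4))
    # outlines: dark thin loops on white board
    white=(w[...,0]>.38)&(w[...,0]<.65)&(w[...,1]>.15)&(w[...,1]<.45)
    for A,ce,b in blobs(white&(v<125)&(w[...,2]<.02),20): print('  line',A,ce.round(1),rect(c,b,.008))
E
```

```text
top
 tray 264 [448. 218.] ((491.0, -416.1), (11.6, 219.3), 87.0) [106.  11. 104.] [0.031 0.046 0.055] [ 0.4808 -0.4144  0.0448]
 tray 245 [390. 193.] ((555.2, -251.4), (49.6, 50.8), 44.6) [ 24. 112. 138.] [0.034 0.039 0.048] [ 0.5553 -0.2506  0.0407]
 tray 302 [427. 197.] ((544.7, -358.8), (50.2, 53.4), 11.1) [113.  14. 146.] [0.033 0.039 0.048] [ 0.5438 -0.3575  0.0398]
 tray 265 [387. 231.] ((445.9, -238.5), (51.7, 42.8), 15.7) [ 15. 113. 146.] [0.034 0.038 0.047] [ 0.4455 -0.2381  0.0393]
 tray 71 [394. 252.] ((382.9, -264.9), (143.0, 4.5), 87.2) [111.  14. 148.] [0.046 0.052 0.054] [ 0.3834 -0.2543  0.0513]
  red 69 [320.2 234.6] ((434.4, -44.7), (57.0, 8.5), 89.8) [ 0.4331 -0.0447  0.0555]
  blue 1169 [295.2 173.4] ((616.1, 29.1), (77.6, 190.3), 3.1) [0.6119 0.0269 0.0642]
  blue 1205 [297.3 208.7] ((512.2, 21.8), (75.9, 188.5), 2.5) [0.5099 0.0227 0.0399]
  line 47 [171.1 167.5] ((644.2, 405.3), (6.8, 80.3), 1.9)
  line 2047 [235. 219.] ((514.6, 298.3), (299.9, 267.1), 89.8)
scene
 tray 340 [215. 213.] ((379.0, -276.2), (181.0, 21.8), 86.6) [ 47.  10. 107.] [0.032 0.044 0.052] 
[... 324 characters left out ...]
, 51.6) [ 25. 144. 186.] [0.034 0.038 0.047] [ 0.5601 -0.2529  0.0401]
 tray 403 [225. 273.] ((546.2, -358.3), (52.9, 51.3), 11.3) [108.  16. 196.] [0.034 0.037 0.047] [ 0.5481 -0.3591  0.0394]
  red 61 [289.4 176.3] ((437.9, -44.0), (11.5, 59.5), 3.0) [ 0.4377 -0.0447  0.0547]
  yel 76 [386.2 182.2] ((675.8, 94.0), (11.3, 60.9), 1.7) [0.6755 0.0941 0.1145]
  blue 899 [323.4 181.7] ((511.8, 22.7), (76.6, 190.9), 3.0) [0.512  0.0213 0.0395]
  blue 170 [366.2 179.9] ((596.7, 115.0), (64.6, 38.5), 45.3) [0.6089 0.0976 0.0641]
  blue 184 [351.7 193.1] ((600.6, 47.3), (60.4, 40.0), 45.3) [0.6119 0.0328 0.0635]
  blue 203 [336.6 206.9] ((603.3, -17.8), (59.0, 41.3), 45.3) [ 0.6149 -0.0314  0.0636]
```

Both cameras agree on the samples to about 3 mm. The hinge found from the red and yellow bars (x≈563) disagrees with the blue area (569), which is probably asymmetric lining. I'll check the rails and find the outlines in rectified views.

```bash
cat >> m.py <<'E'
def rectify(c,o,yaw,wx,wy,z,s=2):
    """image with rows=along x', cols=along y', s px/mm, centred o (mm)"""
    cy,sy=np.cos(yaw),np.sin(yaw); R=np.array([[cy,-sy],[sy,cy]])
    Pi=np.linalg.inv(c['pose']); src=[];dst=[]
    for a,b in((-1,-1),(-1,1),(1,1),(1,-1)):
        p=np.array(o)+R@[a*wx,b*wy]; q=Pi@[p[0]/1e3,p[1]/1e3,z,1]; k=c['K']@q[:3]; src.append(k[:2]/k[2]); dst.append([(b+1)*wy*s,(a+1)*wx*s])
    M=cv2.getPerspectiveTransform(np.float32(src),np.float32(dst))
    return cv2.warpPerspective(c['image'],M,(int(2*wy*s),int(2*wx*s)),flags=cv2.INTER_CUBIC)
E
python3 - <<'E'
import pickle
from m import *
outs=[]
for n in('top','scene'):
    c=pickle.load(open(n+'0.pkl','rb'))
    r=rectify(c,(506,22.2),np.radians(3),85,120,.048)   # s=2
    S=cv2.cvtColor(r,cv2.COLOR_BGR2HSV)[...,1].astype(float)
    # rows: x' from -85..85 ; columns at rail stubs: y'=+-32 +-? between pockets shoulders
    cols=[i for y in (-64,0,64) for d in (-22,22) for i in range(int((y+d+120)*2)-6,int((y+d+120)*2)+6)]
    p=S[:,cols].mean(1)
    print(n,[(int(i/2-85),int(p[i])) for i in range(60,260,4)])
    rows=range(int((85-12)*2),int((85+12)*2)); q=S[rows].mean(0)
    print(' y',[(int(i/2-120),int(q[i])) for i in range(20,460,6)])
    b=rectify(c,(510,302),0,135,140,.008); outs.append(b)
    g=cv2.cvtColor(b,cv2.COLOR_BGR2GRAY); g=cv2.GaussianBlur(g,(5,5),0)
    m=cv2.adaptiveThreshold(g,255,cv2.ADAPTIVE_THRESH_MEAN_C,cv2.THRESH_BINARY_INV,31,14)
    for A,ce,k in blobs(m,150):
        cs,_=cv2.findContours(k.astype(np.uint8),cv2.RETR_EXTERNAL,cv2.CHAIN_APPROX_NONE)
        (x,y),(a,bb),t=cv2.minAreaRect(cs[0])
        if min(a,bb)>60: print('  outl',A,'world',round(510-135+y/2,1),round(302-140+x/2,1),'size',round(a/2,1),round(bb/2,1),'ang(from y to x)',round(t,1))
cv2.imwrite('pics/b0.png',np.hstack(outs)[:,::1][:, :1120][::-1][:,:][::1] if 0 else cv2.resize(np.hstack(outs),(800,386)))
E
```

```text
top [(-55, 12), (-53, 12), (-51, 13), (-49, 13), (-47, 12), (-45, 12), (-43, 16), (-41, 23), (-39, 22), (-37, 15), (-35, 10), (-33, 15), (-31, 34), (-29, 81), (-27, 125), (-25, 131), (-23, 131), (-21, 129), (-19, 129), (-17, 128), (-15, 129), (-13, 130), (-11, 130), (-9, 129), (-7, 127), (-5, 127), (-3, 128), (-1, 127), (1, 124), (3, 127), (5, 129), (7, 128), (9, 128), (11, 127), (13, 125), (15, 126), (17, 129), (19, 129), (21, 129), (23, 111), (25, 65), (27, 24), (29, 10), (31, 16), (33, 35), (35, 79), (37, 124), (39, 135), (41, 121), (43, 93)]
 y [(-110, 13), (-107, 12), (-104, 15), (-101, 17), (-98, 14), (-95, 26), (-92, 77), (-89, 133), (-86, 134), (-83, 126), (-80, 124), (-77, 126), (-74, 126), (-71, 127), (-68, 127), (-65, 130), (-62, 131), (-59, 129), (-56, 129), (-53, 127), (-50, 130), (-47, 127), (-44, 128), (-41, 126), (-38, 62), (-35, 17), (-32, 12), (-29, 37), (-26, 104), (-23, 134), (-20, 129), (-17, 129), (-14, 128), (-11, 128), (-8, 126), (-5, 127), (-2, 128), (1, 127), (4, 127), (7, 130), (10, 130), (13, 127), (16, 127), (19, 129), (22, 136), (25, 80), (28, 19), (31, 
[... 1295 characters left out ...]
(-62, 139), (-59, 139), (-56, 140), (-53, 139), (-50, 140), (-47, 141), (-44, 136), (-41, 86), (-38, 10), (-35, 14), (-32, 15), (-29, 36), (-26, 93), (-23, 140), (-20, 141), (-17, 140), (-14, 140), (-11, 141), (-8, 140), (-5, 140), (-2, 140), (1, 140), (4, 141), (7, 140), (10, 140), (13, 140), (16, 140), (19, 138), (22, 96), (25, 18), (28, 9), (31, 15), (34, 25), (37, 69), (40, 127), (43, 142), (46, 140), (49, 140), (52, 140), (55, 140), (58, 140), (61, 139), (64, 139), (67, 140), (70, 140), (73, 140), (76, 140), (79, 140), (82, 142), (85, 121), (88, 60), (91, 4), (94, 8), (97, 17), (100, 18), (103, 16), (106, 15), (109, 15)]
  outl 1854 world 580.8 297.3 size 69.8 30.5 ang(from y to x) 83.7
```

```bash
cat > p.py <<'E'
from h import *
import sys
def plan(wps,start=None,step=30.,rstep=6.):
    """wps: (x,y,z mm, yaw deg) ; prints calls as tool-frame shifts (m) and roll(deg)"""
    if start is None:
        s=arm.observe(); q=s['tool_rot']; x,y,z=np.array(s['tcp_pos'])*1e3
        start=(x,y,z,np.degrees(2*np.arctan2(q[2],q[1])))
        print('at',np.round(start,1),'t',round(s['time'],1),'op',round(float(s['opening']),3),'F',np.round(s['force'],1))
    cur=np.array(start,float)
    for w in wps:
        w=np.array(w,float); 
        w[3]=cur[3]+(w[3]-cur[3]+90)%180-90     # half-turn symmetric
        d=w-cur; n=int(max(np.ceil(np.linalg.norm(d[:3])/step),np.ceil(abs(d[3])/rstep)))+2
        k=-(-n//8)
        for i in range(k):
            t=cur+d/k; a=np.radians(cur[3]); v=(t-cur)[:2]
            # tool x=(c,s), tool y=(s,-c), z down, roll=-dyaw
            X=v@[np.cos(a),np.sin(a)]; Y=v@[np.sin(a),-np.cos(a)]
            print(f'  -> {t.round(1)} rows {-(-n//k)}: x {X/1e3:.4f} y {Y/1e3:.4f} z {-(t-cur)[2]/1e3:.4f} roll {-(t-cur)[3]:.1f}')
            cur=t
    return cur
E
python3 - <<'E'
from p import *
import pickle
c=pickle.load(open('top0.pkl','rb')); w=cloud(c)
m=(w[...,2]>.06)&(w[...,2]<.11)&(w[...,0]>.55)&(w[...,0]<.75)&(w[...,1]>-.45)&(w[...,1]<-.2)
print('pot/cup min x',[np.nanpercentile(w[m&(w[...,1]>a)&(w[...,1]<b)][:,0],2).round(3) for a,b in((-.45,-.32),(-.31,-.2))])
plan([(447,-239,120,16),(447,-239,25,16)])
E
```

```text
pot/cup min x [np.float64(0.64), np.float64(0.655)]
at [ 183.9 -464.7  230.9  -68.4] t 0.1 op 1.0 F [-0.1  0.3 -0.5]
  -> [ 271.6 -389.4  193.9  -40.3] rows 6: x -0.0377 y -0.1092 z 0.0370 roll -28.1
  -> [ 359.3 -314.2  157.   -12.1] rows 6: x 0.0183 y -0.1141 z 0.0370 roll -28.1
  -> [ 447. -239.  120.   16.] rows 6: x 0.0699 y -0.0920 z 0.0370 roll -28.1
  -> [ 447. -239.   25.   16.] rows 6: x -0.0000 y 0.0000 z 0.0950 roll -0.0
```

Call:
{"method": "jog_arm", "body": {"plan": [{"x": -0.0377, "y": -0.1092, "z": 0.037, "roll": -28.1}, {"x": -0.0377, "y": -0.1092, "z": 0.037, "roll": -28.1}, {"x": -0.0377, "y": -0.1092, "z": 0.037, "roll": -28.1}, {"x": -0.0377, "y": -0.1092, "z": 0.037, "roll": -28.1}, {"x": -0.0377, "y": -0.1092, "z": 0.037, "roll": -28.1}, {"x": -0.0377, "y": -0.1092, "z": 0.037, "roll": -28.1}]}}

```text
schema error: expected keys x, y, z, roll, gripper
```

Call:
{"method": "jog_arm", "body": {"plan": [{"x": 0.0183, "y": -0.1141, "z": 0.037, "roll": -28.1}, {"x": 0.0183, "y": -0.1141, "z": 0.037, "roll": -28.1}, {"x": 0.0183, "y": -0.1141, "z": 0.037, "roll": -28.1}, {"x": 0.0183, "y": -0.1141, "z": 0.037, "roll": -28.1}, {"x": 0.0183, "y": -0.1141, "z": 0.037, "roll": -28.1}, {"x": 0.0183, "y": -0.1141, "z": 0.037, "roll": -28.1}]}}

```text
schema error: expected keys x, y, z, roll, gripper
```

Call:
{"method": "jog_arm", "body": {"plan": [{"x": 0.0699, "y": -0.092, "z": 0.037, "roll": -28.1, "gripper": 0.15}, {"x": 0.0699, "y": -0.092, "z": 0.037, "roll": -28.1}, {"x": 0.0699, "y": -0.092, "z": 0.037, "roll": -28.1}, {"x": 0.0699, "y": -0.092, "z": 0.037, "roll": -28.1}, {"x": 0.0699, "y": -0.092, "z": 0.037, "roll": -28.1}, {"x": 0.0699, "y": -0.092, "z": 0.037, "roll": -28.1}], "squeeze": 40}}

```text
schema error: expected keys x, y, z, roll, gripper
```

Run:
```python
from m import *
from p import plan
for n in ('top','scene'):
    c=cap(n); w=cloud(c); H=hsv(c); h,s,v=[H[...,i].astype(int) for i in range(3)]
    m=(w[...,0]>.38)&(w[...,0]<.60)&(w[...,1]>-.40)&(w[...,1]<-.19)&(w[...,2]>.0305)&(w[...,2]<.06)
    for A,ce,b in blobs(m,60): print(n,A,rect(c,b,.036),w[b].mean(0).round(4))
plan([(447,-239,25,16)])
```

```text
top 245 ((555.2, -251.4), (49.6, 50.9), 44.4) [ 0.5551 -0.2506  0.0405]
top 303 ((545.5, -357.7), (53.2, 52.4), 8.9) [ 0.544  -0.357   0.0397]
top 270 ((445.8, -239.8), (52.9, 45.9), 12.7) [ 0.4454 -0.2379  0.0396]
top 72 ((382.9, -264.9), (143.0, 4.5), 87.2) [ 0.3834 -0.2542  0.051 ]
scene 341 ((379.2, -276.5), (182.1, 20.1), 88.3) [ 0.3842 -0.275   0.0429]
scene 274 ((448.3, -239.4), (56.0, 45.2), 16.0) [ 0.4498 -0.2397  0.0387]
scene 287 ((557.3, -251.0), (51.5, 50.2), 0.3) [ 0.56   -0.2529  0.04  ]
scene 408 ((546.6, -358.4), (53.6, 51.6), 11.3) [ 0.5482 -0.3592  0.0392]
at [ 183.9 -464.7  231.   -68.4] t 0.2 op 1.002 F [-0.5 -0.4 -0.3]
  -> [ 271.6 -389.5  162.3  -40.3] rows 6: x -0.0377 y -0.1092 z 0.0687 roll -28.1
  -> [ 359.3 -314.2   93.7  -12.1] rows 6: x 0.0183 y -0.1141 z 0.0687 roll -28.1
  -> [ 447. -239.   25.   16.] rows 6: x 0.0699 y -0.0920 z 0.0687 roll -28.1
```

Call:
{"method": "jog_arm", "body": {"plan": [{"x": -0.0377, "y": -0.1092, "z": 0.037, "roll": -28.1, "gripper": 0}, {"x": -0.0377, "y": -0.1092, "z": 0.037, "roll": -28.1, "gripper": 0}, {"x": -0.0377, "y": -0.1092, "z": 0.037, "roll": -28.1, "gripper": 0}, {"x": -0.0377, "y": -0.1092, "z": 0.037, "roll": -28.1, "gripper": 0}, {"x": -0.0377, "y": -0.1092, "z": 0.037, "roll": -28.1, "gripper": 0}, {"x": -0.0377, "y": -0.1092, "z": 0.037, "roll": -28.1, "gripper": 0}], "squeeze": 40}}

```text
time: 0.7
tcp_pos: [0.2716, -0.3897, 0.1944]
tool_rot: [0.0, 0.938, -0.346, -0.0]
force: [-0.5, -0.5, 0.5]
opening: 1.0
```

Call:
{"method": "jog_arm", "body": {"plan": [{"x": 0.0183, "y": -0.1141, "z": 0.037, "roll": -28.1, "gripper": 0.1}, {"x": 0.0183, "y": -0.1141, "z": 0.037, "roll": -28.1, "gripper": 0.1}, {"x": 0.0183, "y": -0.1141, "z": 0.037, "roll": -28.1, "gripper": 0.1}, {"x": 0.0183, "y": -0.1141, "z": 0.037, "roll": -28.1, "gripper": 0.1}, {"x": 0.0183, "y": -0.1141, "z": 0.037, "roll": -28.1, "gripper": 0.1}, {"x": 0.0183, "y": -0.1141, "z": 0.037, "roll": -28.1, "gripper": 0.1}]}}

```text
time: 1.2
tcp_pos: [0.359, -0.3154, 0.1577]
tool_rot: [0.0, 0.994, -0.11, 0.0]
force: [-0.6, -0.3, 0.2]
opening: 0.899
```

Call:
{"method": "jog_arm", "body": {"plan": [{"x": 0.0699, "y": -0.092, "z": 0.037, "roll": -28.1, "gripper": 0.1}, {"x": 0.0699, "y": -0.092, "z": 0.037, "roll": -28.1, "gripper": 0.1}, {"x": 0.0699, "y": -0.092, "z": 0.037, "roll": -28.1, "gripper": 0.1}, {"x": 0.0699, "y": -0.092, "z": 0.037, "roll": -28.1, "gripper": 0.1}, {"x": 0.0699, "y": -0.092, "z": 0.037, "roll": -28.1, "gripper": 0.1}, {"x": 0.0699, "y": -0.092, "z": 0.037, "roll": -28.1, "gripper": 0.1}, {"x": 0.0699, "y": -0.092, "z": 0.037, "roll": -28.1, "gripper": 0.1}]}}

```text
time: 1.78
tcp_pos: [0.4466, -0.2409, 0.121]
tool_rot: [0.0, 0.991, 0.134, 0.0]
force: [0.3, -0.8, -0.2]
opening: 0.898
```

Run:
```python
from p import *
print(st()['qpos'])
plan([(447,-239,24,16)])
```

```text
[-0.495, 0.275, -0.238, 1.057, -0.0, 0.808]
at [ 446.6 -240.9  121.    15.4] t 1.8 op 0.898 F [ 0.3 -0.8 -0.2]
  -> [ 447. -239.   24.   16.] rows 6: x 0.0009 y -0.0017 z 0.0970 roll -0.6
```

Call:
{"method": "jog_arm", "body": {"plan": [{"x": 0, "y": 0, "z": 0.04, "roll": 0, "gripper": 0.1}, {"x": 0, "y": 0, "z": 0.07, "roll": 0, "gripper": 0.1}, {"x": 0, "y": 0, "z": 0.09, "roll": 0, "gripper": 0.1}, {"x": 0, "y": 0, "z": 0.096, "roll": 0, "gripper": 0.1}, {"x": 0, "y": 0, "z": 0.096, "roll": 0, "gripper": 0.1}, {"x": 0, "y": 0, "z": 0.096, "roll": 0, "gripper": 0.1}]}}

```text
time: 2.28
tcp_pos: [0.4474, -0.2403, 0.0255]
tool_rot: [0.0, 0.991, 0.137, 0.0]
force: [0.9, -0.5, 1.0]
opening: 0.898
```

Call:
{"method": "jog_arm", "body": {"plan": [{"x": 0, "y": 0, "z": 0, "roll": 0, "gripper": 0.7}, {"x": 0, "y": 0, "z": 0, "roll": 0, "gripper": 0.7}, {"x": 0, "y": 0, "z": 0, "roll": 0, "gripper": 0.7}, {"x": 0, "y": 0, "z": 0, "roll": 0, "gripper": 0.7}, {"x": 0, "y": 0, "z": 0, "roll": 0, "gripper": 0.7}, {"x": 0, "y": 0, "z": 0, "roll": 0, "gripper": 0.7}, {"x": 0, "y": 0, "z": 0, "roll": 0, "gripper": 0.7}, {"x": 0, "y": 0, "z": 0, "roll": 0, "gripper": 0.7}], "squeeze": 50}}

```text
time: 2.95
tcp_pos: [0.448, -0.2401, 0.026]
tool_rot: [0.001, 0.99, 0.138, 0.001]
force: [-4.2, 0.3, 13.7]
opening: 0.591
```

Call:
{"method": "jog_arm", "body": {"plan": [{"x": 0, "y": 0, "z": -0.02, "roll": 0, "gripper": 0.7}, {"x": 0, "y": 0, "z": -0.05, "roll": 0, "gripper": 0.7}, {"x": 0, "y": 0, "z": -0.08, "roll": 0, "gripper": 0.7}, {"x": 0, "y": 0, "z": -0.1, "roll": 0, "gripper": 0.7}, {"x": 0, "y": 0, "z": -0.1, "roll": 0, "gripper": 0.7}, {"x": 0, "y": 0, "z": -0.1, "roll": 0, "gripper": 0.7}]}}

```text
time: 3.45
tcp_pos: [0.448, -0.2398, 0.1257]
tool_rot: [0.001, 0.99, 0.138, 0.001]
force: [-0.3, -0.5, -1.9]
opening: 0.591
```

Run:
```python
from p import *
c,s=np.cos(np.radians(3)),np.sin(np.radians(3))
P=np.array([505,21.7])
for y in(-64,0,64): print('near pocket',y,P+[-s*y,c*y])
x,y=P+[-s*64,c*64]
plan([(x,y,124,3),(x,y,41,3)],start=(447,-239,124,16))
t=cap('scene','g1')
```

```text
near pocket -64 [508.3495012  -42.21229022]
near pocket 0 [505.   21.7]
near pocket 64 [501.6504988   85.61229022]
  -> [474.3 -76.7 124.    9.5] rows 7: x 0.0710 y -0.1485 z -0.0000 roll 6.5
  -> [501.7  85.6 124.    3. ] rows 7: x 0.0537 y -0.1556 z -0.0000 roll 6.5
  -> [501.7  85.6  41.    3. ] rows 5: x -0.0000 y 0.0000 z 0.0830 roll -0.0
```

View pics/g1.png

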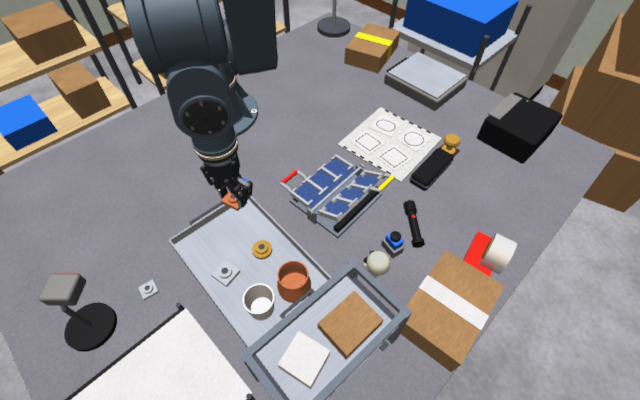

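Call:
{"method": "jog_arm", "body": {"plan": [{"x": 0.0355, "y": -0.0743, "z": 0, "roll": 3.3, "gripper": 0.7}, {"x": 0.071, "y": -0.1485, "z": 0, "roll": 6.5, "gripper": 0.7}, {"x": 0.071, "y": -0.1485, "z": 0, "roll": 6.5, "gripper": 0.7}, {"x": 0.071, "y": -0.1485, "z": 0, "roll": 6.5, "gripper": 0.7}, {"x": 0.071, "y": -0.1485, "z": 0, "roll": 6.5, "gripper": 0.7}, {"x": 0.071, "y": -0.1485, "z": 0, "roll": 6.5, "gripper": 0.7}]}}

```text
time: 4.0
tcp_pos: [0.4743, -0.0752, 0.1233]
tool_rot: [-0.0, 0.996, 0.084, -0.001]
force: [-0.2, -1.0, -1.1]
opening: 0.586
```

Call:
{"method": "jog_arm", "body": {"plan": [{"x": 0.0537, "y": -0.1556, "z": 0, "roll": 6.5, "gripper": 0.7}, {"x": 0.0537, "y": -0.1556, "z": 0, "roll": 6.5, "gripper": 0.7}, {"x": 0.0537, "y": -0.1556, "z": 0, "roll": 6.5, "gripper": 0.7}, {"x": 0.0537, "y": -0.1556, "z": 0, "roll": 6.5, "gripper": 0.7}, {"x": 0.0537, "y": -0.1556, "z": 0, "roll": 6.5, "gripper": 0.7}, {"x": 0.0537, "y": -0.1556, "z": 0, "roll": 6.5, "gripper": 0.7}, {"x": 0.0537, "y": -0.1556, "z": 0, "roll": 6.5, "gripper": 0.7}, {"x": 0.0537, "y": -0.1556, "z": 0, "roll": 6.5, "gripper": 0.7}]}}

```text
time: 4.67
tcp_pos: [0.5022, 0.0836, 0.1239]
tool_rot: [0.0, 1.0, 0.024, -0.0]
force: [-0.4, -0.8, -0.9]
opening: 0.587
```

Run:
```python
from p import *
plan([(501.7,85.6,41,3)])
for n in('top','scene'): 
    c=cap(n,'g2'+n); w=cloud(c); 
a=cv2.imread('pics/g2top.png')[130:260,240:350]; b=cv2.imread('pics/g2scene.png')[100:230,260:420]
cv2.imwrite('pics/g2.png',np.hstack([cv2.resize(a,None,fx=2.9,fy=2.9,interpolation=2),cv2.resize(b,None,fx=2.9,fy=2.9,interpolation=2)]))
```

```text
at [502.2  83.6 123.9   2.8] t 4.7 op 0.587 F [-0.4 -0.8 -0.9]
  -> [501.7  85.6  41.    3. ] rows 5: x -0.0004 y -0.0020 z 0.0829 roll -0.2
```

View pics/g2.png

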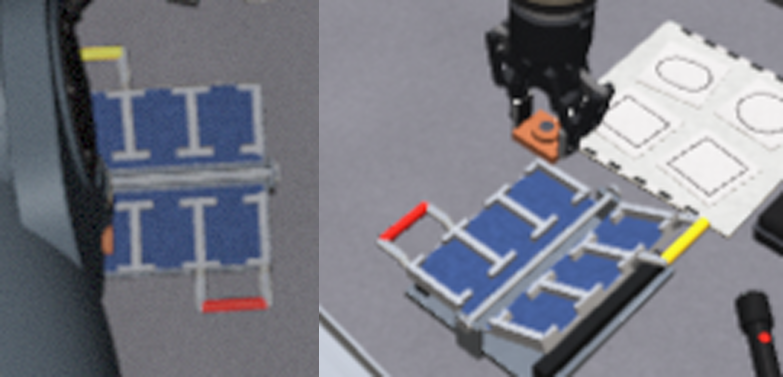

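The copper piece is held level above the +y near pocket, so I lower and release it.

Call:
{"method": "jog_arm", "body": {"plan": [{"x": 0, "y": -0.001, "z": 0.04, "roll": 0, "gripper": 0.7}, {"x": 0, "y": -0.001, "z": 0.065, "roll": 0, "gripper": 0.7}, {"x": 0, "y": -0.001, "z": 0.078, "roll": 0, "gripper": 0.7}, {"x": 0, "y": -0.001, "z": 0.083, "roll": 0, "gripper": 0.7}, {"x": 0, "y": -0.001, "z": 0.083, "roll": 0, "gripper": 0.7}, {"x": 0, "y": -0.001, "z": 0.083, "roll": 0, "gripper": 0.7}]}}

```text
time: 5.27
tcp_pos: [0.5025, 0.0854, 0.0417]
tool_rot: [0.0, 1.0, 0.025, 0.0]
force: [0.4, 0.2, -1.5]
opening: 0.586
```

Call:
{"method": "jog_arm", "body": {"plan": [{"x": 0, "y": 0, "z": 0, "roll": 0, "gripper": 0.28}, {"x": 0, "y": 0, "z": 0, "roll": 0, "gripper": 0.28}, {"x": 0, "y": 0, "z": 0, "roll": 0, "gripper": 0.28}, {"x": 0, "y": 0, "z": 0, "roll": 0, "gripper": 0.28}, {"x": 0, "y": 0, "z": -0.03, "roll": 0, "gripper": 0.28}, {"x": 0, "y": 0, "z": -0.06, "roll": 0, "gripper": 0.28}, {"x": 0, "y": 0, "z": -0.083, "roll": 0, "gripper": 0.28}, {"x": 0, "y": 0, "z": -0.083, "roll": 0, "gripper": 0.28}]}}

```text
time: 5.93
tcp_pos: [0.5047, 0.0866, 0.1289]
tool_rot: [-0.0, 1.0, 0.025, 0.003]
force: [-0.0, 0.1, 1.1]
opening: 0.723
```

Run:
```python
from p import *
plan([(556.5,-251.5,124,80)])
plan([(556.5,-251.5,124,80)],start=(501.7,86.6,124,3))
```

```text
at [504.7  86.6 128.9   2.9] t 5.9 op 0.723 F [-0.   0.1  1.1]
  -> [530.6 -82.5 126.4  41.4] rows 8: x 0.0173 y 0.1701 z 0.0024 roll -38.6
  -> [ 556.5 -251.5  124.    80. ] rows 8: x -0.0925 y 0.1439 z 0.0024 roll -38.6
  -> [529.1 -82.5 124.   41.5] rows 8: x 0.0185 y 0.1703 z -0.0000 roll -38.5
  -> [ 556.5 -251.5  124.    80. ] rows 8: x -0.0915 y 0.1448 z -0.0000 roll -38.5
```

Call:
{"method": "jog_arm", "body": {"plan": [{"x": 0.0037, "y": 0.034, "z": 0, "roll": 0, "gripper": 0.1}, {"x": 0.0074, "y": 0.068, "z": 0, "roll": 0, "gripper": 0.1}, {"x": 0.0111, "y": 0.102, "z": 0, "roll": 0, "gripper": 0.1}, {"x": 0.0148, "y": 0.136, "z": 0, "roll": 0, "gripper": 0.1}, {"x": 0.0185, "y": 0.17, "z": 0, "roll": 0, "gripper": 0.1}, {"x": 0.0222, "y": 0.204, "z": 0, "roll": 0, "gripper": 0.1}, {"x": 0.0222, "y": 0.204, "z": 0, "roll": 0, "gripper": 0.1}, {"x": 0.0222, "y": 0.204, "z": 0, "roll": 0, "gripper": 0.1}]}}

```text
time: 6.6
tcp_pos: [0.5348, -0.1179, 0.1239]
tool_rot: [-0.0, 1.0, 0.024, -0.0]
force: [-0.2, 0.3, 0.1]
opening: 0.902
```

Call:
{"method": "jog_arm", "body": {"plan": [{"x": 0.0037, "y": 0.034, "z": 0, "roll": 0, "gripper": 0.1}, {"x": 0.0074, "y": 0.068, "z": 0, "roll": 0, "gripper": 0.1}, {"x": 0.0111, "y": 0.102, "z": 0, "roll": 0, "gripper": 0.1}, {"x": 0.0148, "y": 0.1365, "z": 0, "roll": 0, "gripper": 0.1}, {"x": 0.0148, "y": 0.1365, "z": 0, "roll": 0, "gripper": 0.1}, {"x": 0.0148, "y": 0.1365, "z": 0, "roll": 0, "gripper": 0.1}, {"x": 0.0148, "y": 0.1365, "z": 0, "roll": 0, "gripper": 0.1}]}}

```text
time: 7.18
tcp_pos: [0.5564, -0.2508, 0.124]
tool_rot: [-0.0, 1.0, 0.026, -0.0]
force: [-0.1, 0.9, 0.1]
opening: 0.899
```

Run:
```python
from m import *
from p import plan
plan([(556.5,-251.5,27,3)])
for n in('top','scene'):
    c=cap(n,'a3'+n); w=cloud(c); H=hsv(c); h,s,v=[H[...,i].astype(int) for i in range(3)]
    m=(w[...,0]>.40)&(w[...,0]<.60)&(w[...,1]>-.40)&(w[...,1]<-.19)&(w[...,2]>.0305)&(w[...,2]<.06)
    for A,ce,b in blobs(m,60): print(n,A,rect(c,b,.036),w[b].mean(0).round(4))
    m=(w[...,0]>.45)&(w[...,0]<.56)&(w[...,1]>-.08)&(w[...,1]<.13)&(h>4)&(h<22)&(s>90)
    for A,ce,b in blobs(m,40): print(n,'near',A,rect(c,b,.050),np.nanpercentile(w[b][:,2],[10,50,95]).round(4))
```

```text
at [ 556.4 -250.8  124.     2.9] t 7.2 op 0.899 F [-0.1  0.9  0.1]
  -> [ 556.5 -251.5   27.     3. ] rows 6: x 0.0001 y 0.0007 z 0.0970 roll -0.1
top near 228 ((501.9, 88.7), (49.8, 40.7), 0.9) [0.0483 0.0521 0.0621]
scene 290 ((557.9, -251.3), (49.1, 53.0), 51.6) [ 0.5602 -0.2532  0.04  ]
scene 407 ((546.4, -358.3), (53.4, 51.3), 11.3) [ 0.5481 -0.3593  0.0392]
scene near 198 ((504.6, 87.9), (55.5, 47.0), 2.1) [0.0478 0.0509 0.0603]
```

Call:
{"method": "jog_arm", "body": {"plan": [{"x": 0, "y": 0, "z": 0.035, "roll": 0, "gripper": 0.1}, {"x": 0, "y": 0, "z": 0.07, "roll": 0, "gripper": 0.1}, {"x": 0, "y": 0, "z": 0.09, "roll": 0, "gripper": 0.1}, {"x": 0, "y": 0, "z": 0.097, "roll": 0, "gripper": 0.1}, {"x": 0, "y": 0, "z": 0.097, "roll": 0, "gripper": 0.1}, {"x": 0, "y": 0, "z": 0.097, "roll": 0, "gripper": 0.1}]}}

```text
time: 7.78
tcp_pos: [0.5571, -0.2516, 0.0285]
tool_rot: [0.0, 1.0, 0.026, 0.0]
force: [-0.7, 0.2, 0.8]
opening: 0.902
```

Call:
{"method": "jog_arm", "body": {"plan": [{"x": 0, "y": 0, "z": 0, "roll": 0, "gripper": 0.7}, {"x": 0, "y": 0, "z": 0, "roll": 0, "gripper": 0.7}, {"x": 0, "y": 0, "z": 0, "roll": 0, "gripper": 0.7}, {"x": 0, "y": 0, "z": 0, "roll": 0, "gripper": 0.7}, {"x": 0, "y": 0, "z": 0, "roll": 0, "gripper": 0.7}, {"x": 0, "y": 0, "z": 0, "roll": 0, "gripper": 0.7}, {"x": 0, "y": 0, "z": 0, "roll": 0, "gripper": 0.7}, {"x": 0, "y": 0, "z": 0, "roll": 0, "gripper": 0.7}]}}

```text
time: 8.45
tcp_pos: [0.5575, -0.2524, 0.0295]
tool_rot: [0.001, 1.0, 0.025, 0.001]
force: [-4.1, 2.6, 14.6]
opening: 0.57
```

Call:
{"method": "jog_arm", "body": {"plan": [{"x": 0, "y": 0, "z": -0.02, "roll": 0, "gripper": 0.7}, {"x": 0, "y": 0, "z": -0.05, "roll": 0, "gripper": 0.7}, {"x": 0, "y": 0, "z": -0.08, "roll": 0, "gripper": 0.7}, {"x": 0, "y": 0, "z": -0.097, "roll": 0, "gripper": 0.7}, {"x": 0, "y": 0, "z": -0.097, "roll": 0, "gripper": 0.7}, {"x": 0, "y": 0, "z": -0.097, "roll": 0, "gripper": 0.7}]}}

```text
time: 8.95
tcp_pos: [0.5573, -0.2524, 0.1257]
tool_rot: [0.001, 1.0, 0.025, 0.001]
force: [-0.7, -0.2, -1.9]
opening: 0.569
```

Run:
```python
from p import *
plan([(505,23,124,3),(505,23,42,3)],start=(556.5,-251.5,124,3))
print(st())
```

```text
-> [ 530.8 -114.2  124.     3. ] rows 6: x -0.0185 y -0.1384 z -0.0000 roll -0.0
  -> [505.  23. 124.   3.] rows 6: x -0.0185 y -0.1384 z -0.0000 roll -0.0
  -> [505.  23.  42.   3.] rows 5: x 0.0000 y 0.0000 z 0.0820 roll -0.0
{'time': 8.95, 'qpos': [-0.425, 0.477, 0.071, 1.162, 0.0, 1.095], 'tcp_pos': [0.557, -0.252, 0.126], 'tool_rot': [0.001, 1.0, 0.025, 0.001], 'force': [-0.75, -0.205, -1.947], 'opening': 0.569}
```

Call:
{"method": "jog_arm", "body": {"plan": [{"x": -0.005, "y": -0.035, "z": 0, "roll": 0, "gripper": 0.7}, {"x": -0.01, "y": -0.07, "z": 0, "roll": 0, "gripper": 0.7}, {"x": -0.0145, "y": -0.105, "z": 0, "roll": 0, "gripper": 0.7}, {"x": -0.0185, "y": -0.1384, "z": 0, "roll": 0, "gripper": 0.7}, {"x": -0.023, "y": -0.172, "z": 0, "roll": 0, "gripper": 0.7}, {"x": -0.028, "y": -0.207, "z": 0, "roll": 0, "gripper": 0.7}, {"x": -0.0325, "y": -0.242, "z": 0, "roll": 0, "gripper": 0.7}, {"x": -0.037, "y": -0.2768, "z": 0, "roll": 0, "gripper": 0.7}]}}

```text
time: 9.62
tcp_pos: [0.5042, 0.024, 0.1233]
tool_rot: [0.0, 1.0, 0.025, -0.001]
force: [1.7, 0.5, -1.4]
opening: 0.567
```

Call:
{"method": "jog_arm", "body": {"plan": [{"x": 0, "y": 0, "z": 0, "roll": 0, "gripper": 0.7}, {"x": 0, "y": 0, "z": 0.02, "roll": 0, "gripper": 0.7}, {"x": 0, "y": 0, "z": 0.05, "roll": 0, "gripper": 0.7}, {"x": 0, "y": 0, "z": 0.07, "roll": 0, "gripper": 0.7}, {"x": 0, "y": 0, "z": 0.078, "roll": 0, "gripper": 0.7}, {"x": 0, "y": 0, "z": 0.081, "roll": 0, "gripper": 0.7}, {"x": 0, "y": 0, "z": 0.081, "roll": 0, "gripper": 0.7}, {"x": 0, "y": 0, "z": 0.081, "roll": 0, "gripper": 0.7}]}}

```text
time: 10.28
tcp_pos: [0.5044, 0.0224, 0.0447]
tool_rot: [-0.0, 1.0, 0.025, -0.001]
force: [-21.1, -0.8, 47.8]
opening: 0.574
```

Run:
```python
from p import *
print(st())
plan([(546,-358.5,124,11)],start=(505,23,124,3))
c=cap('scene'); cv2.imwrite('pics/a4.png',cv2.resize(c['image'][100:230,260:420],None,fx=3.5,fy=3.5,interpolation=2))
```

```text
{'time': 10.283, 'qpos': [0.044, 0.339, -0.359, 0.874, 0.0, 1.565], 'tcp_pos': [0.504, 0.022, 0.045], 'tool_rot': [-0.0, 1.0, 0.025, -0.001], 'force': [-21.058, -0.78, 47.789], 'opening': 0.574}
  -> [ 525.5 -167.8  124.     7. ] rows 8: x 0.0105 y 0.1916 z -0.0000 roll -4.0
  -> [ 546.  -358.5  124.    11. ] rows 8: x -0.0029 y 0.1918 z -0.0000 roll -4.0
```

View pics/a4.png

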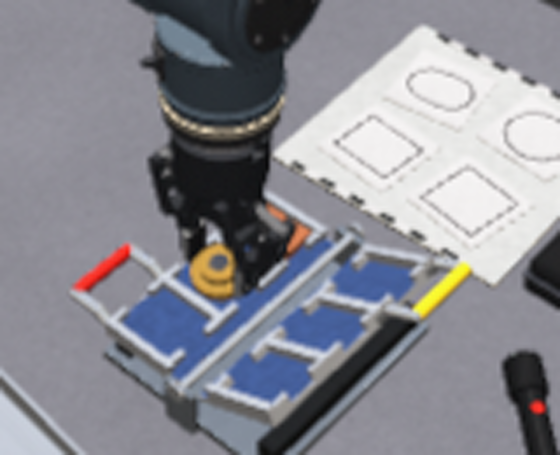

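Contact came early: 48 N up and 21 N toward the robot. I lift a little and look.

Call:
{"method": "jog_arm", "body": {"plan": [{"x": 0, "y": 0, "z": -0.015, "roll": 0, "gripper": 0.7}, {"x": 0, "y": 0, "z": -0.03, "roll": 0, "gripper": 0.7}, {"x": 0, "y": 0, "z": -0.03, "roll": 0, "gripper": 0.7}, {"x": 0, "y": 0, "z": -0.03, "roll": 0, "gripper": 0.7}]}}

```text
time: 10.67
tcp_pos: [0.5057, 0.0225, 0.0733]
tool_rot: [-0.0, 1.0, 0.025, 0.0]
force: [-0.1, -0.1, -2.3]
opening: 0.574
```

Run:
```python
from m import *
print(st())
c=cap('scene'); w=cloud(c);H=hsv(c); h,s,v=[H[...,i].astype(int) for i in range(3)]
m=(w[...,0]>.45)&(w[...,0]<.56)&(w[...,1]>-.06)&(w[...,1]<.06)&(h>18)&(h<30)&(s>90)
for A,ce,b in blobs(m,40):
    print('round',A,ce,rect(c,b,.08),np.nanpercentile(w[b],[2,50,98],axis=0).round(4).tolist())
    p=w[b]; top=p[p[:,2]>np.nanpercentile(p[:,2],20)]; A_=np.c_[p[:,:2],np.ones(len(p))]; print('plane',np.linalg.lstsq(A_,p[:,2],rcond=None)[0].round(3))
cv2.imwrite('pics/a5.png',cv2.resize(c['image'][130:210,290:370],None,fx=7,fy=7,interpolation=2))
```

```text
{'time': 10.667, 'qpos': [0.044, 0.312, -0.317, 0.942, 0.0, 1.565], 'tcp_pos': [0.506, 0.022, 0.073], 'tool_rot': [-0.0, 1.0, 0.025, 0.0], 'force': [-0.143, -0.096, -2.264], 'opening': 0.574}
round 129 [320.76744186 171.09302326] ((503.4, 20.1), (34.7, 53.3), 45.3) [[0.4824, -0.0002, 0.0775], [0.5095, 0.0117, 0.0841], [0.5331, 0.0365, 0.1364]]
plane [ 0.385  0.268 -0.112]
```

View pics/a5.png

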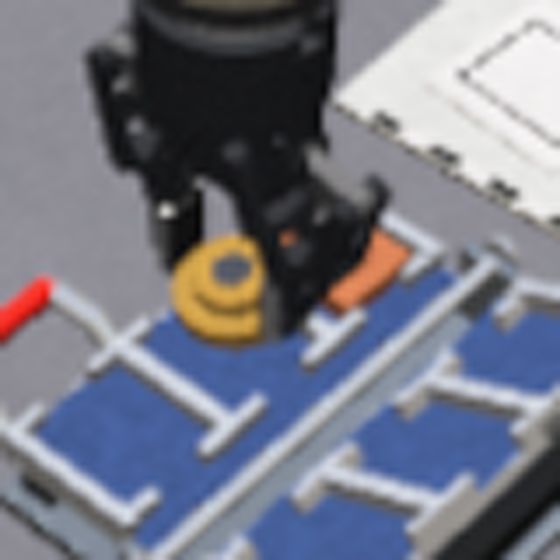

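Call:
{"method": "jog_arm", "body": {"plan": [{"x": -0.002, "y": 0.001, "z": 0, "roll": 0, "gripper": 0.7}, {"x": -0.002, "y": 0.001, "z": 0.012, "roll": 0, "gripper": 0.7}, {"x": -0.002, "y": 0.001, "z": 0.022, "roll": 0, "gripper": 0.7}, {"x": -0.002, "y": 0.001, "z": 0.026, "roll": 0, "gripper": 0.7}, {"x": -0.002, "y": 0.001, "z": 0.026, "roll": 0, "gripper": 0.7}, {"x": -0.002, "y": 0.001, "z": 0.026, "roll": 0, "gripper": 0.7}]}}

```text
time: 11.22
tcp_pos: [0.503, 0.0214, 0.0466]
tool_rot: [0.0, 1.0, 0.025, -0.001]
force: [-1.2, -0.2, 0.5]
opening: 0.573
```

No contact this time, so I release and lift.

Call:
{"method": "jog_arm", "body": {"plan": [{"x": 0, "y": 0, "z": 0, "roll": 0, "gripper": 0.28}, {"x": 0, "y": 0, "z": 0, "roll": 0, "gripper": 0.28}, {"x": 0, "y": 0, "z": 0, "roll": 0, "gripper": 0.28}, {"x": 0, "y": 0, "z": 0, "roll": 0, "gripper": 0.28}, {"x": 0, "y": 0, "z": -0.03, "roll": 0, "gripper": 0.28}, {"x": 0, "y": 0, "z": -0.06, "roll": 0, "gripper": 0.28}, {"x": 0, "y": 0, "z": -0.077, "roll": 0, "gripper": 0.28}, {"x": 0, "y": 0, "z": -0.077, "roll": 0, "gripper": 0.28}]}}

```text
time: 11.88
tcp_pos: [0.5057, 0.0216, 0.128]
tool_rot: [-0.0, 1.0, 0.025, 0.003]
force: [0.9, -1.2, 0.3]
opening: 0.719
```

```bash
cat >> m.py <<'E'
def pieces(n,box,zlo,zhi,zp,minA=60):
    c=cap(n); w=cloud(c); H=hsv(c); x0,x1,y0,y1=box
    m=(w[...,0]>x0)&(w[...,0]<x1)&(w[...,1]>y0)&(w[...,1]<y1)&(w[...,2]>zlo)&(w[...,2]<zhi)
    h,s=H[...,0].astype(int),H[...,1]
    for nm,k in (('copper',(h>4)&(h<20)&(s>90)),('brass',(h>20)&(h<32)&(s>90)),('pale',s<45)):
        for A,ce,b in blobs(m&k,minA): print(n,nm,A,ce.round(),rect(c,b,zp),'z',np.nanpercentile(w[b][:,2],[5,50,95]).round(3))
E
python3 - <<'E'
from m import *
from p import plan
plan([(546,-358.5,124,11)],start=(503.1,21.9,123,3))
for n in('top','scene'):
    print('leaf'); pieces(n,(.45,.56,-.08,.13),.042,.08,.050)
    print('tray'); pieces(n,(.41,.6,-.4,-.2),.0305,.07,.036)
E
```

```text
-> [ 524.6 -168.3  123.5    7. ] rows 8: x 0.0115 y 0.1911 z -0.0005 roll -4.0
  -> [ 546.  -358.5  124.    11. ] rows 8: x -0.0019 y 0.1914 z -0.0005 roll -4.0
leaf
top pale 110 [330. 212.] ((498.0, -70.5), (95.5, 21.0), 5.0) z [0.045 0.051 0.055]
tray
top pale 304 [427. 197.] ((544.3, -356.7), (50.2, 54.8), 11.1) z [0.033 0.039 0.048]
leaf
scene copper 146 [339. 167.] ((506.5, 87.9), (48.4, 50.7), 89.1) z [0.046 0.051 0.06 ]
scene copper 121 [322. 178.] ((503.2, 23.9), (50.4, 54.8), 78.0) z [0.048 0.057 0.066]
scene pale 142 [312. 184.] ((496.4, -13.6), (98.5, 37.0), 3.6) z [0.043 0.048 0.054]
scene pale 113 [298. 196.] ((498.1, -71.7), (100.6, 24.6), 2.5) z [0.043 0.049 0.054]
tray
scene pale 400 [225. 273.] ((546.1, -358.3), (52.8, 51.3), 11.3) z [0.034 0.037 0.047]
```

Call:
{"method": "jog_arm", "body": {"plan": [{"x": 0.003, "y": 0.034, "z": 0, "roll": -4, "gripper": 0.1}, {"x": 0.005, "y": 0.068, "z": 0, "roll": -4, "gripper": 0.1}, {"x": 0.008, "y": 0.102, "z": 0, "roll": -4, "gripper": 0.1}, {"x": 0.01, "y": 0.136, "z": 0, "roll": -4, "gripper": 0.1}, {"x": 0.0115, "y": 0.17, "z": 0, "roll": -4, "gripper": 0.1}, {"x": 0.0115, "y": 0.1911, "z": 0, "roll": -4, "gripper": 0.1}, {"x": 0.0115, "y": 0.1911, "z": 0, "roll": -4, "gripper": 0.1}, {"x": 0.0115, "y": 0.1911, "z": 0, "roll": -4, "gripper": 0.1}]}}

```text
time: 12.75
tcp_pos: [0.524, -0.1697, 0.123]
tool_rot: [-0.0, 0.998, 0.059, -0.001]
force: [0.5, -0.8, 0.8]
opening: 0.898
```

Call:
{"method": "jog_arm", "body": {"plan": [{"x": 0, "y": 0.034, "z": 0, "roll": -4, "gripper": 0.1}, {"x": -0.001, "y": 0.068, "z": 0, "roll": -4, "gripper": 0.1}, {"x": -0.001, "y": 0.102, "z": 0, "roll": -4, "gripper": 0.1}, {"x": -0.0015, "y": 0.136, "z": 0, "roll": -4, "gripper": 0.1}, {"x": -0.002, "y": 0.17, "z": 0, "roll": -4, "gripper": 0.1}, {"x": -0.0019, "y": 0.1914, "z": 0, "roll": -4, "gripper": 0.1}, {"x": -0.0019, "y": 0.1914, "z": 0, "roll": -4, "gripper": 0.1}, {"x": -0.0019, "y": 0.1914, "z": 0, "roll": -4, "gripper": 0.1}]}}

```text
time: 13.42
tcp_pos: [0.5457, -0.3588, 0.1231]
tool_rot: [-0.001, 0.996, 0.095, -0.001]
force: [-1.0, 0.6, 0.2]
opening: 0.899
```

Run:
```python
from m import *
from p import plan
plan([(546,-358.5,28,11)])
for n in('top','scene'):
    pieces(n,(.45,.56,-.02,.13),.040,.08,.050)
a=[cap(n)['image'] for n in('top','scene')]
o=np.hstack([cv2.resize(a[0][190:240,255:340],(510,300),interpolation=2),cv2.resize(a[1][150:210,300:358],(290,300),interpolation=2)])
cv2.imwrite('pics/a6.png',o)
```

```text
at [ 545.7 -358.8  123.1   10.9] t 13.4 op 0.899 F [-1.   0.6  0.2]
  -> [ 546.  -358.5   28.    11. ] rows 6: x 0.0004 y -0.0002 z 0.0951 roll -0.1
top copper 222 [274. 211.] ((501.9, 88.7), (49.8, 40.7), 0.9) z [0.048 0.052 0.062]
top pale 70 [274. 193.] ((550.0, 75.1), (111.1, 17.7), 89.7) z [0.048 0.053 0.057]
top pale 112 [286. 211.] ((503.2, 53.8), (69.4, 37.6), 3.2) z [0.041 0.048 0.052]
top pale 119 [308. 212.] ((495.6, -5.5), (90.2, 26.2), 0.2) z [0.043 0.049 0.056]
top pale 91 [265. 211.] ((500.7, 108.9), (70.1, 23.3), 1.3) z [0.042 0.05  0.053]
scene copper 196 [337. 166.] ((504.6, 87.9), (55.5, 47.0), 2.1) z [0.045 0.051 0.06 ]
scene copper 121 [322. 178.] ((503.2, 23.9), (50.4, 54.8), 78.0) z [0.048 0.057 0.065]
scene pale 71 [343. 162.] ((503.3, 108.6), (73.1, 24.5), 3.3) z [0.044 0.049 0.053]
scene pale 81 [331. 173.] ((506.6, 50.1), (71.2, 39.1), 4.9) z [0.042 0.048 0.05 ]
scene pale 130 [313. 183.] ((496.8, -6.7), (30.1, 99.6), 89.0) z [0.043 0.048 0.054]
```

View pics/a6.png

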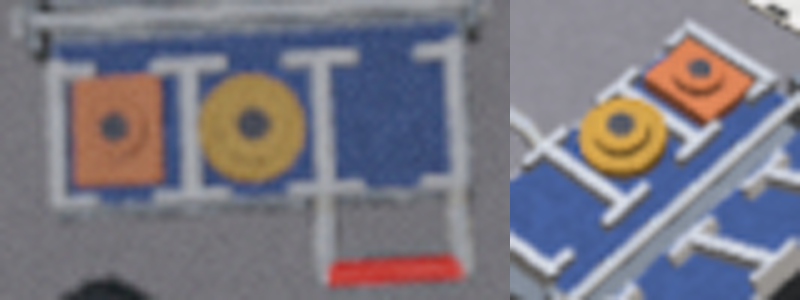

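The round looks high and seems to rest on the +y divider. I'll quantify that before grabbing the square.

Run:
```python
from m import *
for n in('top','scene'):
    c=cap(n); w=cloud(c); H=hsv(c); h,s=H[...,0].astype(int),H[...,1]
    m=(w[...,0]>.46)&(w[...,0]<.55)&(w[...,1]>-.02)&(w[...,1]<.058)&(w[...,2]>.044)&(h>10)&(h<35)&(s>70)
    A,ce,b=max(blobs(m),key=lambda q:q[0]); r=rect(c,b,.053); print(n,A,r)
    p=w[b]; cx,cy=np.array(r[0])/1e3; R=np.hypot(p[:,0]-cx,p[:,1]-cy); q=p[(R>.0185)]
    print(' plane',np.linalg.lstsq(np.c_[q[:,0]-cx,q[:,1]-cy,np.ones(len(q))],q[:,2],rcond=None)[0].round(3))
```

```text
top 218 ((502.5, 23.2), (49.2, 46.5), 89.8)
 plane [0.025 0.152 0.055]
scene 203 ((503.9, 24.0), (47.2, 57.7), 45.3)
 plane [0.02  0.083 0.054]
```

Call:
{"method": "jog_arm", "body": {"plan": [{"x": 0, "y": 0, "z": 0.035, "roll": 0, "gripper": 0.1}, {"x": 0, "y": 0, "z": 0.07, "roll": 0, "gripper": 0.1}, {"x": 0, "y": 0, "z": 0.088, "roll": 0, "gripper": 0.1}, {"x": 0, "y": 0, "z": 0.095, "roll": 0, "gripper": 0.1}, {"x": 0, "y": 0, "z": 0.095, "roll": 0, "gripper": 0.1}, {"x": 0, "y": 0, "z": 0.095, "roll": 0, "gripper": 0.1}]}}

```text
time: 14.22
tcp_pos: [0.5463, -0.3591, 0.0305]
tool_rot: [0.0, 0.995, 0.095, 0.0]
force: [-0.4, -0.0, 0.7]
opening: 0.897
```

Call:
{"method": "jog_arm", "body": {"plan": [{"x": 0, "y": 0, "z": 0, "roll": 0, "gripper": 0.7}, {"x": 0, "y": 0, "z": 0, "roll": 0, "gripper": 0.7}, {"x": 0, "y": 0, "z": 0, "roll": 0, "gripper": 0.7}, {"x": 0, "y": 0, "z": 0, "roll": 0, "gripper": 0.7}, {"x": 0, "y": 0, "z": 0, "roll": 0, "gripper": 0.7}, {"x": 0, "y": 0, "z": 0, "roll": 0, "gripper": 0.7}, {"x": 0, "y": 0, "z": 0, "roll": 0, "gripper": 0.7}, {"x": 0, "y": 0, "z": 0, "roll": 0, "gripper": 0.7}]}}

```text
time: 14.88
tcp_pos: [0.5467, -0.3597, 0.0314]
tool_rot: [0.001, 0.995, 0.095, 0.001]
force: [-2.7, 2.1, 13.5]
opening: 0.553
```

Call:
{"method": "jog_arm", "body": {"plan": [{"x": 0, "y": 0, "z": -0.02, "roll": 0, "gripper": 0.7}, {"x": 0, "y": 0, "z": -0.05, "roll": 0, "gripper": 0.7}, {"x": 0, "y": 0, "z": -0.08, "roll": 0, "gripper": 0.7}, {"x": 0, "y": 0, "z": -0.096, "roll": 0, "gripper": 0.7}, {"x": 0, "y": 0, "z": -0.096, "roll": 0, "gripper": 0.7}, {"x": 0, "y": 0, "z": -0.096, "roll": 0, "gripper": 0.7}]}}

```text
time: 15.38
tcp_pos: [0.5465, -0.3595, 0.1266]
tool_rot: [0.001, 0.995, 0.095, 0.001]
force: [-0.3, 0.3, -1.6]
opening: 0.55
```

Run:
```python
from p import *
plan([(507,-45.5,124,3)],start=(546,-358.5,124,11))
c=cap('scene');w=cloud(c)
print(st())
```

```text
-> [ 526.5 -202.   124.     7. ] rows 7: x 0.0107 y -0.1573 z -0.0000 roll 4.0
  -> [507.  -45.5 124.    3. ] rows 7: x -0.0003 y -0.1577 z -0.0000 roll 4.0
{'time': 15.433, 'qpos': [-0.582, 0.568, 0.217, 1.22, 0.0, 0.799], 'tcp_pos': [0.546, -0.359, 0.125], 'tool_rot': [0.0, 0.995, 0.095, 0.0], 'force': [-0.938, -0.728, -1.543], 'opening': 0.55}
```

Call:
{"method": "jog_arm", "body": {"plan": [{"x": 0.003, "y": -0.034, "z": 0, "roll": 4, "gripper": 0.7}, {"x": 0.005, "y": -0.068, "z": 0, "roll": 4, "gripper": 0.7}, {"x": 0.008, "y": -0.102, "z": 0, "roll": 4, "gripper": 0.7}, {"x": 0.01, "y": -0.136, "z": 0, "roll": 4, "gripper": 0.7}, {"x": 0.0107, "y": -0.1573, "z": 0, "roll": 4, "gripper": 0.7}, {"x": 0.0107, "y": -0.1573, "z": 0, "roll": 4, "gripper": 0.7}, {"x": 0.0107, "y": -0.1573, "z": 0, "roll": 4, "gripper": 0.7}]}}

```text
time: 16.02
tcp_pos: [0.526, -0.2014, 0.1245]
tool_rot: [-0.0, 0.998, 0.061, -0.001]
force: [-0.3, -0.5, -0.1]
opening: 0.552
```

Call:
{"method": "jog_arm", "body": {"plan": [{"x": 0, "y": -0.034, "z": 0, "roll": 4, "gripper": 0.7}, {"x": 0, "y": -0.068, "z": 0, "roll": 4, "gripper": 0.7}, {"x": 0, "y": -0.102, "z": 0, "roll": 4, "gripper": 0.7}, {"x": 0, "y": -0.136, "z": 0, "roll": 4, "gripper": 0.7}, {"x": -0.0003, "y": -0.1577, "z": 0, "roll": 4, "gripper": 0.7}, {"x": -0.0003, "y": -0.1577, "z": 0, "roll": 4, "gripper": 0.7}, {"x": -0.0003, "y": -0.1577, "z": 0, "roll": 4, "gripper": 0.7}, {"x": -0.0003, "y": -0.1577, "z": 0, "roll": 4, "gripper": 0.7}]}}

```text
time: 16.68
tcp_pos: [0.5075, -0.0469, 0.1249]
tool_rot: [0.0, 1.0, 0.025, -0.0]
force: [0.1, -1.1, -0.9]
opening: 0.551
```

Run:
```python
from m import *
from p import plan
plan([(507,-45.5,47,3)])
for n in('top','scene'): pieces(n,(.45,.56,-.1,.0),.105,.15,.133)
```

```text
at [507.5 -46.9 124.9   2.9] t 16.7 op 0.551 F [ 0.1 -1.1 -0.9]
  -> [507.  -45.5  47.    3. ] rows 5: x -0.0005 y -0.0015 z 0.0779 roll -0.1
scene pale 265 [302. 173.] ((502.1, -53.4), (47.2, 80.4), 85.1) z [0.124 0.133 0.147]
```

Call:
{"method": "jog_arm", "body": {"plan": [{"x": 0, "y": -0.0005, "z": 0.035, "roll": 0, "gripper": 0.7}, {"x": 0, "y": -0.0005, "z": 0.06, "roll": 0, "gripper": 0.7}, {"x": 0, "y": -0.0005, "z": 0.072, "roll": 0, "gripper": 0.7}, {"x": 0, "y": -0.0005, "z": 0.077, "roll": 0, "gripper": 0.7}, {"x": 0, "y": -0.0005, "z": 0.077, "roll": 0, "gripper": 0.7}, {"x": 0, "y": -0.0005, "z": 0.077, "roll": 0, "gripper": 0.7}]}}

```text
time: 17.28
tcp_pos: [0.5078, -0.0461, 0.0489]
tool_rot: [0.0, 1.0, 0.025, 0.0]
force: [0.5, -0.6, -0.2]
opening: 0.55
```

Call:
{"method": "jog_arm", "body": {"plan": [{"x": 0, "y": 0, "z": 0, "roll": 0, "gripper": 0.28}, {"x": 0, "y": 0, "z": 0, "roll": 0, "gripper": 0.28}, {"x": 0, "y": 0, "z": 0, "roll": 0, "gripper": 0.28}, {"x": 0, "y": 0, "z": 0, "roll": 0, "gripper": 0.28}, {"x": 0, "y": 0, "z": -0.03, "roll": 0, "gripper": 0.28}, {"x": 0, "y": 0, "z": -0.06, "roll": 0, "gripper": 0.28}, {"x": 0, "y": 0, "z": -0.077, "roll": 0, "gripper": 0.28}, {"x": 0, "y": 0, "z": -0.077, "roll": 0, "gripper": 0.28}]}}

```text
time: 17.95
tcp_pos: [0.5095, -0.0457, 0.1292]
tool_rot: [0.0, 1.0, 0.025, 0.003]
force: [1.6, -0.1, 0.2]
opening: 0.724
```

Run:
```python
from m import *
from p import plan
plan([(503.5,21.5,124,3)])
pieces('scene',(.46,.56,-.08,-.01),.044,.08,.050)
```

```text
at [509.5 -45.7 129.2   2.9] t 17.9 op 0.724 F [ 1.6 -0.1  0.2]
  -> [503.5  21.5 124.    3. ] rows 5: x -0.0026 y -0.0674 z 0.0052 roll -0.1
scene pale 456 [306. 191.] ((503.8, -45.5), (72.9, 91.3), 88.9) z [0.046 0.05  0.061]
```

Call:
{"method": "jog_arm", "body": {"plan": [{"x": 0, "y": -0.034, "z": 0, "roll": 0, "gripper": 0.28}, {"x": -0.0005, "y": -0.067, "z": 0, "roll": 0, "gripper": 0.28}, {"x": -0.0005, "y": -0.067, "z": 0, "roll": 0, "gripper": 0.28}, {"x": -0.0005, "y": -0.067, "z": 0.03, "roll": 0, "gripper": 0.28}, {"x": -0.0005, "y": -0.067, "z": 0.06, "roll": 0, "gripper": 0.28}, {"x": -0.0005, "y": -0.067, "z": 0.075, "roll": 0, "gripper": 0.28}, {"x": -0.0005, "y": -0.067, "z": 0.079, "roll": 0, "gripper": 0.28}, {"x": -0.0005, "y": -0.067, "z": 0.079, "roll": 0, "gripper": 0.28}]}}

```text
time: 18.67
tcp_pos: [0.5023, 0.0212, 0.045]
tool_rot: [0.0, 1.0, 0.025, -0.001]
force: [0.0, 0.3, -0.1]
opening: 0.722
```

Call:
{"method": "jog_arm", "body": {"plan": [{"x": 0, "y": 0, "z": 0, "roll": 0, "gripper": 0.7}, {"x": 0, "y": 0, "z": 0, "roll": 0, "gripper": 0.7}, {"x": 0, "y": 0, "z": 0, "roll": 0, "gripper": 0.7}, {"x": 0, "y": 0, "z": 0, "roll": 0, "gripper": 0.7}, {"x": 0, "y": 0, "z": 0, "roll": 0, "gripper": 0.7}, {"x": 0, "y": 0, "z": -0.004, "roll": 0, "gripper": 0.7}, {"x": 0, "y": 0.003, "z": -0.004, "roll": 0, "gripper": 0.7}, {"x": 0, "y": 0.003, "z": -0.004, "roll": 0, "gripper": 0.7}], "squeeze": 25}}

```text
time: 19.33
tcp_pos: [0.5038, 0.018, 0.0506]
tool_rot: [0.0, 1.0, 0.025, 0.0]
force: [-0.2, 0.9, -0.7]
opening: 0.584
```

Call:
{"method": "jog_arm", "body": {"plan": [{"x": 0, "y": 0, "z": 0.004, "roll": 0, "gripper": 0.7}, {"x": 0, "y": 0, "z": 0.005, "roll": 0, "gripper": 0.7}, {"x": 0, "y": 0, "z": 0.005, "roll": 0, "gripper": 0.7}]}}

```text
time: 19.58
tcp_pos: [0.5038, 0.0185, 0.0451]
tool_rot: [-0.0, 1.0, 0.025, 0.0]
force: [0.7, 1.3, 3.3]
opening: 0.592
```

Release, rise, and move 90 mm toward the robot (clear) for a look.

Call:
{"method": "jog_arm", "body": {"plan": [{"x": 0, "y": 0, "z": 0, "roll": 0, "gripper": 0.28}, {"x": 0, "y": 0, "z": 0, "roll": 0, "gripper": 0.28}, {"x": 0, "y": 0, "z": 0, "roll": 0, "gripper": 0.28}, {"x": 0, "y": 0, "z": 0, "roll": 0, "gripper": 0.28}, {"x": 0, "y": 0, "z": -0.03, "roll": 0, "gripper": 0.28}, {"x": 0, "y": 0, "z": -0.06, "roll": 0, "gripper": 0.28}, {"x": 0, "y": 0, "z": -0.1, "roll": 0, "gripper": 0.28}, {"x": 0, "y": 0, "z": -0.12, "roll": 0, "gripper": 0.28}]}}

```text
time: 20.25
tcp_pos: [0.5044, 0.0183, 0.1692]
tool_rot: [0.0, 1.0, 0.025, 0.002]
force: [1.4, 0.6, 0.3]
opening: 0.723
```

Call:
{"method": "jog_arm", "body": {"plan": [{"x": -0.04, "y": 0, "z": 0, "roll": 0, "gripper": 0.28}, {"x": -0.08, "y": 0, "z": 0, "roll": 0, "gripper": 0.28}, {"x": -0.12, "y": 0, "z": 0, "roll": 0, "gripper": 0.28}, {"x": -0.15, "y": 0, "z": 0, "roll": 0, "gripper": 0.28}, {"x": -0.15, "y": 0, "z": 0, "roll": 0, "gripper": 0.28}, {"x": -0.15, "y": 0, "z": 0, "roll": 0, "gripper": 0.28}]}}

```text
time: 20.75
tcp_pos: [0.3531, 0.0107, 0.1657]
tool_rot: [0.0, 1.0, 0.025, 0.001]
force: [0.3, 0.4, 0.6]
opening: 0.719
```

Run:
```python
from m import *
from p import plan
plan([])
c=cap('scene'); w=cloud(c); H=hsv(c); h,s=H[...,0].astype(int),H[...,1]
for nm,m in (('round',(w[...,1]>-.02)&(w[...,1]<.055)&(h>10)&(h<35)&(s>70)),('obl',(w[...,1]>.055)&(w[...,1]<.12)&(h>4)&(h<35)&(s>70)),('sq',(w[...,1]>-.075)&(w[...,1]<-.014)&(w[...,0]>.482)&(w[...,0]<.534)&(s<45))):
    m=m&(w[...,0]>.46)&(w[...,0]<.55)&(w[...,2]>.044)&(w[...,2]<.08)
    A,ce,b=max(blobs(m),key=lambda q:q[0]); r=rect(c,b,.050); print(nm,A,r)
    p=w[b]; cx,cy=np.array(r[0])/1e3; R=np.hypot(p[:,0]-cx,p[:,1]-cy); q=p[(R>.0185)&(R<.026)]
    print(' plane',np.linalg.lstsq(np.c_[q[:,0]-cx,q[:,1]-cy,np.ones(len(q))],q[:,2],rcond=None)[0].round(3))
H=(h>22)&(h<34)&(s>150)
for A,ce,b in blobs(H&(w[...,0]>.6)&(w[...,1]>.03)&(w[...,1]<.16)): print('yellow',A,rect(c,b,.112),np.nanmedian(w[b],0).round(4))
cv2.imwrite('pics/a7.png',cv2.resize(c['image'][140:220,280:380],None,fx=6,fy=6,interpolation=2))
```

```text
at [353.1  10.7 165.7   2.9] t 20.8 op 0.719 F [0.3 0.4 0.6]
round 185 ((506.6, 19.3), (50.0, 49.7), 45.3)
 plane [-0.029  0.008  0.05 ]
obl 204 ((504.4, 88.5), (56.6, 47.9), 3.1)
 plane [-0.015 -0.008  0.05 ]
sq 286 ((510.1, -44.1), (61.8, 52.6), 90.0)
 plane [-0.012 -0.009  0.05 ]
yellow 75 ((674.6, 96.3), (11.3, 61.1), 1.7) [0.676  0.0959 0.1148]
```

View pics/a7.png

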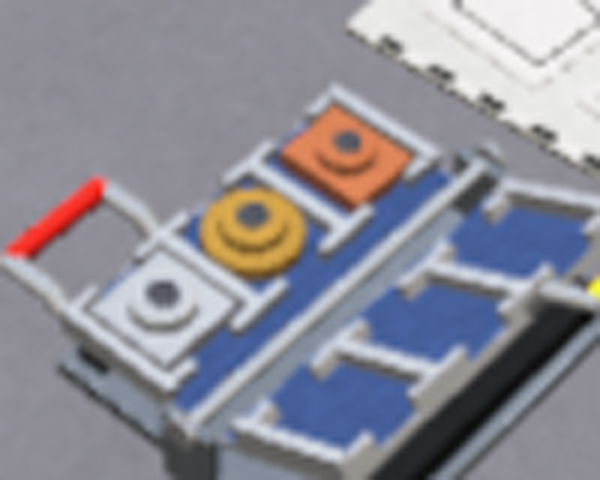

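All three samples lie flat with plate tops at 0.050 m. Next is the yellow handle.

```bash
cat > arc.py <<'E'
import numpy as np
def arc(phis,phi0,r=130,sgn=1):
    """bar shift from phi0 in tool axes (mm): x along hinge x, z down; sgn=1 far leaf, -1 near leaf"""
    return [(round(sgn*r*(np.cos(p)-np.cos(phi0))/1e3,4), round(-r*(np.sin(p)-np.sin(phi0))/1e3,4)) for p in phis]
E
python3 - <<'E'
from p import *; from arc import arc
plan([(673.5,92.5,165,3),(673.5,92.5,97,3)])
ph=np.linspace(.48,3.14,25)
for k in range(3): print(arc(ph[8*k+1:8*k+9],ph[8*k]))
E
```

```text
at [354.2  10.7 165.7   2.9] t 20.8 op 0.717 F [-0.2 -0.4  0.4]
  -> [513.8  51.6 165.4   2.9] rows 7: x 0.1615 y -0.0328 z 0.0004 roll -0.1
  -> [673.5  92.5 165.    3. ] rows 7: x 0.1616 y -0.0326 z 0.0004 roll -0.1
  -> [673.5  92.5  97.    3. ] rows 5: x 0.0000 y 0.0000 z 0.0680 roll -0.0
[(np.float64(-0.0073), np.float64(-0.0124)), (np.float64(-0.016), np.float64(-0.0239)), (np.float64(-0.0259), np.float64(-0.0343)), (np.float64(-0.0369), np.float64(-0.0437)), (np.float64(-0.0488), np.float64(-0.0517)), (np.float64(-0.0616), np.float64(-0.0584)), (np.float64(-0.075), np.float64(-0.0636)), (np.float64(-0.089), np.float64(-0.0673))]
[(np.float64(-0.0142), np.float64(-0.0021)), (np.float64(-0.0286), np.float64(-0.0027)), (np.float64(-0.043), np.float64(-0.0016)), (np.float64(-0.0572), np.float64(0.001)), (np.float64(-0.0709), np.float64(0.0052)), (np.float64(-0.0842), np.float64(0.0109)), (np.float64(-0.0967), np.float64(0.018)), (np.float64(-0.1084), np.float64(0.0264))]
[(np.float64(-0.0107), np.float64(0.0097)), (np.float64(-0.0202), np.float64(0.0205)), (np.float64(-0.0284), np.float64(0.0323)), (np.float64(-0.0353), np.float64(0.0449)), (np.float64(-0.0408), np.float64(0.0582)), (np.float64(-0.0448), np.float64(0.0721)), (np.float64(-0.0472), np.float64(0.0863)), (np.float64(-0.048), np.float64(0.1007))]
```

Call:
{"method": "jog_arm", "body": {"plan": [{"x": 0.04, "y": -0.0082, "z": 0, "roll": 0, "gripper": 0.67}, {"x": 0.08, "y": -0.0164, "z": 0, "roll": 0, "gripper": 0.67}, {"x": 0.12, "y": -0.0245, "z": 0, "roll": 0, "gripper": 0.67}, {"x": 0.16, "y": -0.0327, "z": 0, "roll": 0, "gripper": 0.67}, {"x": 0.2, "y": -0.041, "z": 0, "roll": 0, "gripper": 0.67}, {"x": 0.24, "y": -0.049, "z": 0, "roll": 0, "gripper": 0.67}, {"x": 0.28, "y": -0.057, "z": 0, "roll": 0, "gripper": 0.67}, {"x": 0.31, "y": -0.063, "z": 0, "roll": 0, "gripper": 0.67}]}}

```text
time: 21.47
tcp_pos: [0.6635, 0.0902, 0.1635]
tool_rot: [0.0, 1.0, 0.025, -0.0]
force: [1.4, -0.1, 0.9]
opening: 0.329
```

Call:
{"method": "jog_arm", "body": {"plan": [{"x": 0.0131, "y": -0.0024, "z": 0, "roll": 0, "gripper": 0.67}, {"x": 0.0131, "y": -0.0024, "z": 0, "roll": 0, "gripper": 0.67}, {"x": 0.0131, "y": -0.0024, "z": 0, "roll": 0, "gripper": 0.67}, {"x": 0.0131, "y": -0.0024, "z": 0, "roll": 0, "gripper": 0.67}]}}

```text
time: 21.8
tcp_pos: [0.673, 0.0922, 0.1647]
tool_rot: [0.0, 1.0, 0.025, -0.0]
force: [-0.9, 0.2, -0.4]
opening: 0.329
```

Run:
```python
from m import *
from p import plan
plan([(673.5,92.5,97,3)])
c=cap('scene'); w=cloud(c); H=hsv(c); h,s=H[...,0].astype(int),H[...,1]
for A,ce,b in blobs((h>22)&(h<34)&(s>150)&(w[...,0]>.6)&(w[...,1]>.03)&(w[...,1]<.16)): print('yellow',A,np.nanmedian(w[b],0).round(4))
cv2.imwrite('pics/a8.png',cv2.resize(c['image'][80:240,290:450],None,fx=3.5,fy=3.5,interpolation=2))
```

```text
at [673.   92.2 164.7   2.9] t 21.8 op 0.329 F [-0.9  0.2 -0.4]
  -> [673.5  92.5  97.    3. ] rows 5: x 0.0005 y -0.0002 z 0.0677 roll -0.1
yellow 76 [0.6762 0.0944 0.1142]
```

View pics/a8.png

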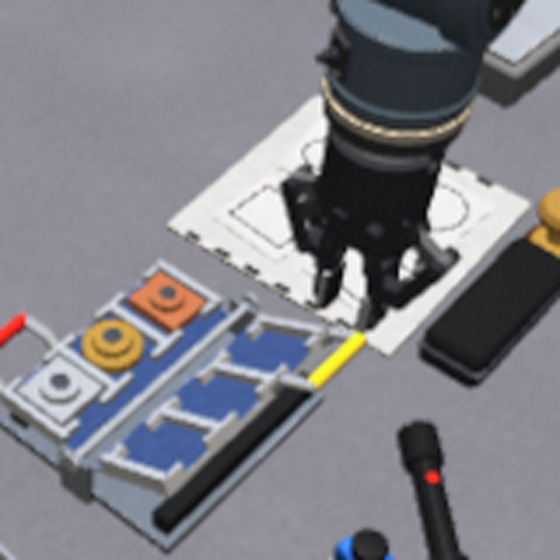

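Call:
{"method": "jog_arm", "body": {"plan": [{"x": 0.001, "y": 0, "z": 0.03, "roll": 0, "gripper": 0.67}, {"x": 0.001, "y": 0, "z": 0.055, "roll": 0, "gripper": 0.67}, {"x": 0.001, "y": 0, "z": 0.068, "roll": 0, "gripper": 0.67}, {"x": 0.001, "y": 0, "z": 0.068, "roll": 0, "gripper": 0.67}]}}

```text
time: 22.18
tcp_pos: [0.6719, 0.0919, 0.0946]
tool_rot: [0.0, 1.0, 0.025, -0.002]
force: [-0.4, -0.5, -0.3]
opening: 0.328
```

Call:
{"method": "jog_arm", "body": {"plan": [{"x": 0, "y": 0, "z": 0, "roll": 0, "gripper": 1}, {"x": 0, "y": 0, "z": 0, "roll": 0, "gripper": 1}, {"x": 0, "y": 0, "z": 0, "roll": 0, "gripper": 1}, {"x": 0, "y": 0, "z": 0, "roll": 0, "gripper": 1}, {"x": 0, "y": 0, "z": 0, "roll": 0, "gripper": 1}, {"x": 0, "y": 0, "z": 0, "roll": 0, "gripper": 1}], "squeeze": 50}}

```text
time: 22.68
tcp_pos: [0.6736, 0.0923, 0.0985]
tool_rot: [0.0, 1.0, 0.025, -0.0]
force: [-7.3, -0.6, -3.7]
opening: 0.116
```

Call:
{"method": "jog_arm", "body": {"plan": [{"x": -0.0073, "y": 0, "z": -0.0124, "roll": 0, "gripper": 1}, {"x": -0.016, "y": 0, "z": -0.0239, "roll": 0, "gripper": 1}, {"x": -0.0259, "y": 0, "z": -0.0343, "roll": 0, "gripper": 1}, {"x": -0.0369, "y": 0, "z": -0.0437, "roll": 0, "gripper": 1}, {"x": -0.0488, "y": 0, "z": -0.0517, "roll": 0, "gripper": 1}, {"x": -0.0616, "y": 0, "z": -0.0584, "roll": 0, "gripper": 1}, {"x": -0.075, "y": 0, "z": -0.0636, "roll": 0, "gripper": 1}, {"x": -0.089, "y": 0, "z": -0.0673, "roll": 0, "gripper": 1}]}}

```text
time: 23.35
tcp_pos: [0.5877, 0.088, 0.1694]
tool_rot: [-0.0, 1.0, 0.025, 0.005]
force: [9.2, 0.7, 16.4]
opening: 0.108
```

Call:
{"method": "jog_arm", "body": {"plan": [{"x": -0.0142, "y": 0, "z": -0.0021, "roll": 0, "gripper": 1}, {"x": -0.0286, "y": 0, "z": -0.0027, "roll": 0, "gripper": 1}, {"x": -0.043, "y": 0, "z": -0.0016, "roll": 0, "gripper": 1}, {"x": -0.0572, "y": 0, "z": 0.001, "roll": 0, "gripper": 1}, {"x": -0.0709, "y": 0, "z": 0.0052, "roll": 0, "gripper": 1}, {"x": -0.0842, "y": 0, "z": 0.0109, "roll": 0, "gripper": 1}, {"x": -0.0967, "y": 0, "z": 0.018, "roll": 0, "gripper": 1}, {"x": -0.1084, "y": 0, "z": 0.0264, "roll": 0, "gripper": 1}]}}

```text
time: 24.02
tcp_pos: [0.4779, 0.082, 0.1406]
tool_rot: [0.0, 1.0, 0.025, 0.003]
force: [10.0, -6.0, -7.7]
opening: 0.116
```

Call:
{"method": "jog_arm", "body": {"plan": [{"x": -0.0107, "y": 0, "z": 0.0097, "roll": 0, "gripper": 1}, {"x": -0.0202, "y": 0, "z": 0.0205, "roll": 0, "gripper": 1}, {"x": -0.0284, "y": 0, "z": 0.0323, "roll": 0, "gripper": 1}, {"x": -0.0353, "y": 0, "z": 0.0449, "roll": 0, "gripper": 1}, {"x": -0.0408, "y": 0, "z": 0.0582, "roll": 0, "gripper": 1}, {"x": -0.0448, "y": 0, "z": 0.0721, "roll": 0, "gripper": 1}, {"x": -0.0472, "y": 0, "z": 0.0863, "roll": 0, "gripper": 1}, {"x": -0.048, "y": 0, "z": 0.0965, "roll": 0, "gripper": 1}]}}

```text
time: 24.68
tcp_pos: [0.4284, 0.0797, 0.0424]
tool_rot: [0.0, 1.0, 0.025, 0.0]
force: [-5.7, -3.0, 6.2]
opening: 0.114
```

Call:
{"method": "jog_arm", "body": {"plan": [{"x": 0, "y": 0, "z": 0, "roll": 0, "gripper": 1}, {"x": 0, "y": 0, "z": 0, "roll": 0, "gripper": 1}]}}

```text
time: 24.85
tcp_pos: [0.4284, 0.0797, 0.0427]
tool_rot: [0.0, 1.0, 0.025, -0.0]
force: [-7.6, -4.5, 0.3]
opening: 0.116
```

Run:
```python
from m import *
from p import plan
plan([])
c=cap('scene'); w=cloud(c); H=hsv(c); h,s=H[...,0].astype(int),H[...,1]
for nm,m in (('yel',(h>22)&(h<34)&(s>150)),('red',((h<8)|(h>172))&(s>150))):
  for A,ce,b in blobs(m&(w[...,0]>.38)&(w[...,0]<.72)&(w[...,1]>-.12)&(w[...,1]<.16),10): print(nm,A,np.nanmedian(w[b],0).round(4))
cv2.imwrite('pics/a9.png',cv2.resize(c['image'][80:240,250:410],None,fx=3.5,fy=3.5,interpolation=2))
```

```text
at [428.4  79.7  42.7   2.9] t 24.9 op 0.116 F [-7.6 -4.5  0.3]
yel 21 [0.4308 0.0646 0.063 ]
red 59 [ 0.4384 -0.0436  0.0553]
```

View pics/a9.png

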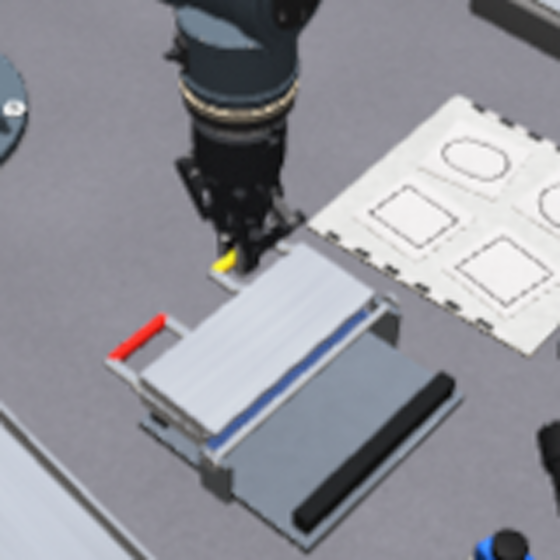

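The far leaf is nearly closed, with the yellow bar about 7 mm above the red. I press it down to contact.

Call:
{"method": "jog_arm", "body": {"plan": [{"x": 0, "y": 0, "z": 0.003, "roll": 0, "gripper": 1}, {"x": 0, "y": 0, "z": 0.006, "roll": 0, "gripper": 1}, {"x": 0, "y": 0, "z": 0.007, "roll": 0, "gripper": 1}, {"x": 0, "y": 0, "z": 0.007, "roll": 0, "gripper": 1}]}}

```text
time: 25.23
tcp_pos: [0.428, 0.0796, 0.0356]
tool_rot: [0.0, 1.0, 0.025, -0.001]
force: [-7.2, -4.3, -3.6]
opening: 0.112
```

Run:
```python
from m import *
c=cap('scene'); w=cloud(c); H=hsv(c); h,s=H[...,0].astype(int),H[...,1]
for nm,m in (('yel',(h>22)&(h<34)&(s>150)),('red',((h<8)|(h>172))&(s>150))):
  for A,ce,b in blobs(m&(w[...,0]>.38)&(w[...,0]<.72)&(w[...,1]>-.12)&(w[...,1]<.16),10): print(nm,A,np.nanmedian(w[b],0).round(4))
```

```text
yel 21 [0.4314 0.0639 0.0566]
red 60 [ 0.4377 -0.0427  0.0551]
```

Call:
{"method": "jog_arm", "body": {"plan": [{"x": 0, "y": 0, "z": 0.0015, "roll": 0, "gripper": 1}, {"x": 0, "y": 0, "z": 0, "roll": 0, "gripper": 0.67}, {"x": 0, "y": 0, "z": 0, "roll": 0, "gripper": 0.67}, {"x": 0, "y": 0, "z": 0, "roll": 0, "gripper": 0.67}, {"x": 0, "y": 0, "z": -0.025, "roll": 0, "gripper": 0.67}, {"x": 0, "y": 0, "z": -0.055, "roll": 0, "gripper": 0.67}, {"x": 0, "y": 0, "z": -0.08, "roll": 0, "gripper": 0.67}, {"x": 0, "y": 0, "z": -0.08, "roll": 0, "gripper": 0.67}]}}

```text
time: 25.95
tcp_pos: [0.4319, 0.0806, 0.1198]
tool_rot: [-0.001, 1.0, 0.025, 0.004]
force: [1.4, -0.4, 1.1]
opening: 0.329
```

Call:
{"method": "jog_arm", "body": {"plan": [{"x": 0, "y": 0.035, "z": 0, "roll": 0, "gripper": 0.67}, {"x": 0, "y": 0.07, "z": 0, "roll": 0, "gripper": 0.67}, {"x": 0, "y": 0.105, "z": 0, "roll": 0, "gripper": 0.67}, {"x": 0, "y": 0.126, "z": 0, "roll": 0, "gripper": 0.67}, {"x": 0, "y": 0.126, "z": 0, "roll": 0, "gripper": 0.67}, {"x": 0, "y": 0.126, "z": 0, "roll": 0, "gripper": 0.67}]}}

```text
time: 26.45
tcp_pos: [0.4358, -0.0466, 0.1151]
tool_rot: [-0.0, 1.0, 0.024, 0.0]
force: [-0.7, -0.1, -0.3]
opening: 0.327
```

Run:
```python
from m import *
from p import plan
from arc import arc
plan([(434.7,-46,37,3)])
c=cap('scene'); w=cloud(c); H=hsv(c); h,s=H[...,0].astype(int),H[...,1]
for nm,m in (('yel',(h>22)&(h<34)&(s>150)),('red',((h<8)|(h>172))&(s>150))):
  for A,ce,b in blobs(m&(w[...,0]>.38)&(w[...,0]<.72)&(w[...,1]>-.12)&(w[...,1]<.16),10): print(nm,A,np.nanmedian(w[b],0).round(4))
ph=np.linspace(0,3.14,33)
for k in range(4): print([tuple(map(float,a)) for a in arc(ph[8*k+1:8*k+9],ph[8*k],sgn=-1)])
```

```text
at [435.8 -46.6 115.1   2.8] t 26.4 op 0.327 F [-0.7 -0.1 -0.3]
  -> [434.7 -46.   37.    3. ] rows 5: x -0.0010 y -0.0006 z 0.0781 roll -0.2
yel 47 [0.4315 0.0816 0.0555]
red 60 [ 0.4379 -0.0434  0.0543]
[(0.0006, -0.0127), (0.0025, -0.0253), (0.0056, -0.0377), (0.0099, -0.0497), (0.0153, -0.0613), (0.0219, -0.0722), (0.0295, -0.0824), (0.038, -0.0919)]
[(0.0094, -0.0086), (0.0197, -0.0162), (0.0306, -0.0227), (0.0421, -0.0282), (0.0541, -0.0325), (0.0665, -0.0356), (0.0791, -0.0375), (0.0919, -0.0381)]
[(0.0127, 0.0006), (0.0254, 0.0025), (0.0377, 0.0056), (0.0497, 0.0098), (0.0613, 0.0153), (0.0722, 0.0218), (0.0825, 0.0294), (0.0919, 0.038)]
[(0.0086, 0.0094), (0.0162, 0.0197), (0.0228, 0.0306), (0.0282, 0.0421), (0.0325, 0.0541), (0.0357, 0.0665), (0.0375, 0.0791), (0.0382, 0.0918)]
```

Call:
{"method": "jog_arm", "body": {"plan": [{"x": -0.001, "y": 0, "z": 0.03, "roll": 0, "gripper": 0.67}, {"x": -0.001, "y": 0, "z": 0.06, "roll": 0, "gripper": 0.67}, {"x": -0.001, "y": 0, "z": 0.075, "roll": 0, "gripper": 0.67}, {"x": -0.001, "y": 0, "z": 0.078, "roll": 0, "gripper": 0.67}, {"x": -0.001, "y": 0, "z": 0.078, "roll": 0, "gripper": 0.67}]}}

```text
time: 26.92
tcp_pos: [0.434, -0.0449, 0.0364]
tool_rot: [-0.0, 1.0, 0.026, -0.001]
force: [-0.4, -0.5, -0.4]
opening: 0.331
```

Call:
{"method": "jog_arm", "body": {"plan": [{"x": 0, "y": 0, "z": 0, "roll": 0, "gripper": 1}, {"x": 0, "y": 0, "z": 0, "roll": 0, "gripper": 1}, {"x": 0, "y": 0, "z": 0, "roll": 0, "gripper": 1}, {"x": 0, "y": 0, "z": 0, "roll": 0, "gripper": 1}, {"x": 0, "y": 0, "z": 0, "roll": 0, "gripper": 1}, {"x": 0, "y": 0, "z": 0, "roll": 0, "gripper": 1}], "squeeze": 80}}

```text
time: 27.42
tcp_pos: [0.4346, -0.0455, 0.0379]
tool_rot: [-0.0, 1.0, 0.025, 0.0]
force: [-6.0, 2.4, 5.2]
opening: 0.109
```

Call:
{"method": "jog_arm", "body": {"plan": [{"x": 0.0006, "y": 0, "z": -0.0127, "roll": 0, "gripper": 1}, {"x": 0.0025, "y": 0, "z": -0.0253, "roll": 0, "gripper": 1}, {"x": 0.0056, "y": 0, "z": -0.0377, "roll": 0, "gripper": 1}, {"x": 0.0099, "y": 0, "z": -0.0497, "roll": 0, "gripper": 1}, {"x": 0.0153, "y": 0, "z": -0.0613, "roll": 0, "gripper": 1}, {"x": 0.0219, "y": 0, "z": -0.0722, "roll": 0, "gripper": 1}, {"x": 0.0295, "y": 0, "z": -0.0824, "roll": 0, "gripper": 1}, {"x": 0.038, "y": 0, "z": -0.0919, "roll": 0, "gripper": 1}]}}

```text
time: 28.08
tcp_pos: [0.4687, -0.0438, 0.1293]
tool_rot: [0.0, 1.0, 0.025, -0.003]
force: [-33.4, -1.1, 20.0]
opening: 0.103
```

Call:
{"method": "jog_arm", "body": {"plan": [{"x": 0.007, "y": 0, "z": -0.0092, "roll": 0, "gripper": 1}, {"x": 0.017, "y": 0, "z": -0.017, "roll": 0, "gripper": 1}, {"x": 0.0276, "y": 0, "z": -0.0237, "roll": 0, "gripper": 1}, {"x": 0.0391, "y": 0, "z": -0.0292, "roll": 0, "gripper": 1}, {"x": 0.0511, "y": 0, "z": -0.0335, "roll": 0, "gripper": 1}, {"x": 0.0635, "y": 0, "z": -0.0366, "roll": 0, "gripper": 1}, {"x": 0.0761, "y": 0, "z": -0.0385, "roll": 0, "gripper": 1}, {"x": 0.0889, "y": 0, "z": -0.0391, "roll": 0, "gripper": 1}]}}

```text
time: 28.75
tcp_pos: [0.5623, -0.0386, 0.1708]
tool_rot: [-0.0, 1.0, 0.026, 0.002]
force: [-6.6, -1.1, 13.2]
opening: 0.1
```

Call:
{"method": "jog_arm", "body": {"plan": [{"x": 0.0127, "y": 0, "z": -0.0004, "roll": 0, "gripper": 1}, {"x": 0.0254, "y": 0, "z": 0.0015, "roll": 0, "gripper": 1}, {"x": 0.0387, "y": 0, "z": 0.0046, "roll": 0, "gripper": 1}, {"x": 0.0507, "y": 0, "z": 0.0088, "roll": 0, "gripper": 1}, {"x": 0.0623, "y": 0, "z": 0.0143, "roll": 0, "gripper": 1}, {"x": 0.0732, "y": 0, "z": 0.0208, "roll": 0, "gripper": 1}, {"x": 0.0845, "y": 0, "z": 0.0284, "roll": 0, "gripper": 1}, {"x": 0.0939, "y": 0, "z": 0.037, "roll": 0, "gripper": 1}]}}

```text
time: 29.42
tcp_pos: [0.6541, -0.0335, 0.1307]
tool_rot: [-0.001, 1.0, 0.026, -0.001]
force: [-9.7, -5.1, -2.2]
opening: 0.103
```

Call:
{"method": "jog_arm", "body": {"plan": [{"x": 0.0088, "y": 0, "z": 0.0094, "roll": 0, "gripper": 1}, {"x": 0.0166, "y": 0, "z": 0.0197, "roll": 0, "gripper": 1}, {"x": 0.0235, "y": 0, "z": 0.0306, "roll": 0, "gripper": 1}, {"x": 0.0292, "y": 0, "z": 0.0421, "roll": 0, "gripper": 1}, {"x": 0.0335, "y": 0, "z": 0.0541, "roll": 0, "gripper": 1}, {"x": 0.0367, "y": 0, "z": 0.0665, "roll": 0, "gripper": 1}, {"x": 0.0385, "y": 0, "z": 0.0791, "roll": 0, "gripper": 1}, {"x": 0.0392, "y": 0, "z": 0.09, "roll": 0, "gripper": 1}]}}

```text
time: 30.08
tcp_pos: [0.6939, -0.0312, 0.041]
tool_rot: [-0.001, 1.0, 0.026, -0.0]
force: [-2.7, -5.1, 2.0]
opening: 0.104
```

Call:
{"method": "jog_arm", "body": {"plan": [{"x": 0, "y": 0, "z": 0, "roll": 0, "gripper": 1}, {"x": 0, "y": 0, "z": 0, "roll": 0, "gripper": 1}]}}

```text
time: 30.25
tcp_pos: [0.6938, -0.0312, 0.041]
tool_rot: [-0.001, 1.0, 0.026, -0.0]
force: [-6.7, 16.0, -1.1]
opening: 0.099
```

Run:
```python
from m import *
from p import plan
plan([])
c=cap('scene'); w=cloud(c); H=hsv(c); h,s=H[...,0].astype(int),H[...,1]
for nm,m in (('yel',(h>22)&(h<34)&(s>150)),('red',((h<8)|(h>172))&(s>150))):
  for A,ce,b in blobs(m&(w[...,0]>.38)&(w[...,0]<.73)&(w[...,1]>-.12)&(w[...,1]<.16),10): print(nm,A,np.nanmedian(w[b],0).round(4))
m=(w[...,0]>.59)&(w[...,0]<.64)&(w[...,1]>0)&(w[...,1]<.09); print('leaf top z',np.nanmedian(w[m][:,2]).round(4))
cv2.imwrite('pics/a10.png',cv2.resize(c['image'][80:280,280:450],None,fx=3,fy=3,interpolation=2))
```

```text
at [693.8 -31.2  41.    2.9] t 30.2 op 0.099 F [-6.7 16.  -1.1]
yel 76 [0.6897 0.0951 0.0614]
red 46 [ 0.6976 -0.046   0.0637]
leaf top z 0.5692
```

View pics/a10.png

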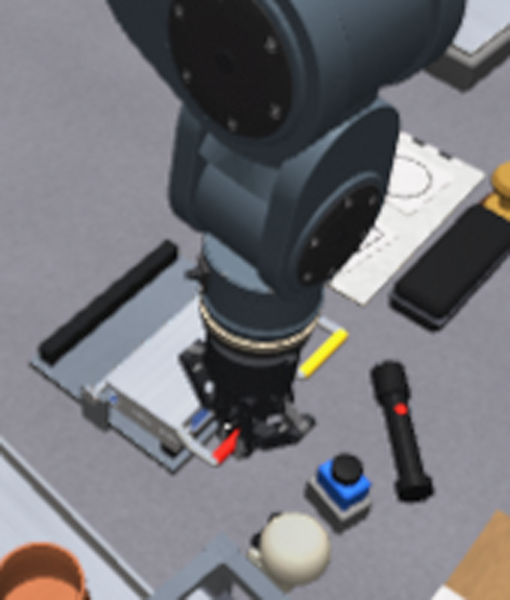

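Call:
{"method": "jog_arm", "body": {"plan": [{"x": 0, "y": 0, "z": 0.003, "roll": 0, "gripper": 1}, {"x": 0, "y": 0, "z": 0.006, "roll": 0, "gripper": 1}, {"x": 0, "y": 0, "z": 0.0075, "roll": 0, "gripper": 1}, {"x": 0, "y": 0, "z": 0.0075, "roll": 0, "gripper": 1}, {"x": 0, "y": 0, "z": 0.0075, "roll": 0, "gripper": 1}]}}

```text
time: 30.72
tcp_pos: [0.694, -0.0307, 0.0344]
tool_rot: [-0.001, 1.0, 0.026, 0.0]
force: [-4.3, 12.7, 1.2]
opening: 0.101
```

Run:
```python
from m import *
from p import plan
from arc import arc
plan([])
c=cap('scene'); w=cloud(c); H=hsv(c); h,s=H[...,0].astype(int),H[...,1]
for nm,m in (('yel',(h>22)&(h<34)&(s>150)),('red',((h<8)|(h>172))&(s>150))):
  for A,ce,b in blobs(m&(w[...,0]>.38)&(w[...,0]<.73)&(w[...,1]>-.12)&(w[...,1]<.16),10): print(nm,A,np.nanmedian(w[b],0).round(4))
ph=np.linspace(3.12,0,41)
for k in range(5): print([tuple(map(float,a)) for a in arc(ph[8*k+1:8*k+9],ph[8*k],sgn=-1)])
```

```text
at [694.  -30.7  34.4   2.9] t 30.7 op 0.101 F [-4.3 12.7  1.2]
yel 67 [0.6894 0.0938 0.0564]
red 43 [ 0.6967 -0.0445  0.0573]
[(-0.0006, -0.0101), (-0.002, -0.0202), (-0.0042, -0.0301), (-0.0071, -0.0398), (-0.0108, -0.0492), (-0.0152, -0.0583), (-0.0204, -0.0671), (-0.0261, -0.0754)]
[(-0.0064, -0.0079), (-0.0134, -0.0152), (-0.021, -0.0219), (-0.029, -0.0281), (-0.0375, -0.0336), (-0.0464, -0.0384), (-0.0557, -0.0425), (-0.0653, -0.0459)]
[(-0.0098, -0.0026), (-0.0198, -0.0045), (-0.0298, -0.0056), (-0.04, -0.0058), (-0.0501, -0.0053), (-0.0602, -0.004), (-0.0701, -0.002), (-0.0798, 0.0009)]
[(-0.0095, 0.0036), (-0.0187, 0.0079), (-0.0275, 0.0129), (-0.0359, 0.0186), (-0.0438, 0.0249), (-0.0512, 0.0319), (-0.058, 0.0393), (-0.0643, 0.0473)]
[(-0.0056, 0.0085), (-0.0105, 0.0173), (-0.0147, 0.0265), (-0.0182, 0.0361), (-0.021, 0.0458), (-0.0229, 0.0558), (-0.0241, 0.0658), (-0.0245, 0.076)]
```

Call:
{"method": "jog_arm", "body": {"plan": [{"x": -0.0006, "y": 0, "z": -0.0101, "roll": 0, "gripper": 1}, {"x": -0.002, "y": 0, "z": -0.0202, "roll": 0, "gripper": 1}, {"x": -0.0042, "y": 0, "z": -0.0301, "roll": 0, "gripper": 1}, {"x": -0.0071, "y": 0, "z": -0.0398, "roll": 0, "gripper": 1}, {"x": -0.0108, "y": 0, "z": -0.0492, "roll": 0, "gripper": 1}, {"x": -0.0152, "y": 0, "z": -0.0583, "roll": 0, "gripper": 1}, {"x": -0.0204, "y": 0, "z": -0.0671, "roll": 0, "gripper": 1}, {"x": -0.0261, "y": 0, "z": -0.0754, "roll": 0, "gripper": 1}]}}

```text
time: 31.43
tcp_pos: [0.6697, -0.0327, 0.1113]
tool_rot: [-0.001, 1.0, 0.026, 0.002]
force: [8.5, 1.9, 2.9]
opening: 0.1
```

Call:
{"method": "jog_arm", "body": {"plan": [{"x": -0.0064, "y": 0, "z": -0.0079, "roll": 0, "gripper": 1}, {"x": -0.0134, "y": 0, "z": -0.0152, "roll": 0, "gripper": 1}, {"x": -0.021, "y": 0, "z": -0.0219, "roll": 0, "gripper": 1}, {"x": -0.029, "y": 0, "z": -0.0281, "roll": 0, "gripper": 1}, {"x": -0.0375, "y": 0, "z": -0.0336, "roll": 0, "gripper": 1}, {"x": -0.0464, "y": 0, "z": -0.0384, "roll": 0, "gripper": 1}, {"x": -0.0557, "y": 0, "z": -0.0425, "roll": 0, "gripper": 1}, {"x": -0.0653, "y": 0, "z": -0.0459, "roll": 0, "gripper": 1}]}}

```text
time: 32.1
tcp_pos: [0.608, -0.0363, 0.1607]
tool_rot: [-0.0, 1.0, 0.026, 0.007]
force: [14.2, 16.0, 31.1]
opening: 0.101
```

Call:
{"method": "jog_arm", "body": {"plan": [{"x": -0.0098, "y": 0, "z": -0.0046, "roll": 0, "gripper": 1}, {"x": -0.0198, "y": 0, "z": -0.0075, "roll": 0, "gripper": 1}, {"x": -0.0298, "y": 0, "z": -0.0086, "roll": 0, "gripper": 1}, {"x": -0.04, "y": 0, "z": -0.0088, "roll": 0, "gripper": 1}, {"x": -0.0501, "y": 0, "z": -0.0083, "roll": 0, "gripper": 1}, {"x": -0.0602, "y": 0, "z": -0.007, "roll": 0, "gripper": 1}, {"x": -0.0701, "y": 0, "z": -0.005, "roll": 0, "gripper": 1}, {"x": -0.0798, "y": 0, "z": -0.0021, "roll": 0, "gripper": 1}]}}

```text
time: 32.77
tcp_pos: [0.5247, -0.0391, 0.1603]
tool_rot: [-0.002, 1.0, 0.026, 0.003]
force: [-2.5, 19.3, 25.9]
opening: 0.099
```

Call:
{"method": "jog_arm", "body": {"plan": [{"x": -0.0095, "y": 0, "z": 0.0036, "roll": 0, "gripper": 1}, {"x": -0.0187, "y": 0, "z": 0.0079, "roll": 0, "gripper": 1}, {"x": -0.0275, "y": 0, "z": 0.0129, "roll": 0, "gripper": 1}, {"x": -0.0359, "y": 0, "z": 0.0186, "roll": 0, "gripper": 1}, {"x": -0.0438, "y": 0, "z": 0.0249, "roll": 0, "gripper": 1}, {"x": -0.0512, "y": 0, "z": 0.0319, "roll": 0, "gripper": 1}, {"x": -0.058, "y": 0, "z": 0.0393, "roll": 0, "gripper": 1}, {"x": -0.0643, "y": 0, "z": 0.0473, "roll": 0, "gripper": 1}]}}

```text
time: 33.43
tcp_pos: [0.4592, -0.0454, 0.1109]
tool_rot: [0.001, 1.0, 0.025, 0.001]
force: [1.7, 0.6, 1.4]
opening: 0.103
```

Call:
{"method": "jog_arm", "body": {"plan": [{"x": -0.0056, "y": 0, "z": 0.0085, "roll": 0, "gripper": 1}, {"x": -0.0105, "y": 0, "z": 0.0173, "roll": 0, "gripper": 1}, {"x": -0.0147, "y": 0, "z": 0.0265, "roll": 0, "gripper": 1}, {"x": -0.0182, "y": 0, "z": 0.0361, "roll": 0, "gripper": 1}, {"x": -0.021, "y": 0, "z": 0.0458, "roll": 0, "gripper": 1}, {"x": -0.0229, "y": 0, "z": 0.0558, "roll": 0, "gripper": 1}, {"x": -0.0241, "y": 0, "z": 0.0658, "roll": 0, "gripper": 1}, {"x": -0.0245, "y": 0, "z": 0.075, "roll": 0, "gripper": 1}]}}

```text
time: 34.1
tcp_pos: [0.4348, -0.0463, 0.0352]
tool_rot: [0.001, 1.0, 0.025, 0.001]
force: [-5.9, 0.3, 6.7]
opening: 0.101
```

Call:
{"method": "jog_arm", "body": {"plan": [{"x": 0, "y": 0, "z": 0, "roll": 0, "gripper": 1}, {"x": 0, "y": 0, "z": 0, "roll": 0, "gripper": 1}]}}

```text
time: 34.27
tcp_pos: [0.4346, -0.0457, 0.0351]
tool_rot: [-0.0, 1.0, 0.025, 0.0]
force: [-1.4, 4.0, -0.4]
opening: 0.1
```

Run:
```python
from m import *
from p import plan
plan([])
c=cap('scene'); w=cloud(c); H=hsv(c); h,s=H[...,0].astype(int),H[...,1]
for nm,m in (('yel',(h>22)&(h<34)&(s>150)),('red',((h<8)|(h>172))&(s>150))):
  for A,ce,b in blobs(m&(w[...,0]>.38)&(w[...,0]<.73)&(w[...,1]>-.12)&(w[...,1]<.16),10): print(nm,A,np.nanmedian(w[b],0).round(4))
cv2.imwrite('pics/a11.png',cv2.resize(c['image'][110:270,270:430],None,fx=3.5,fy=3.5,interpolation=2))
```

```text
at [434.6 -45.7  35.1   2.9] t 34.3 op 0.1 F [-1.4  4.  -0.4]
yel 66 [0.6892 0.0939 0.057 ]
red 24 [ 0.4378 -0.0618  0.0579]
```

View pics/a11.png

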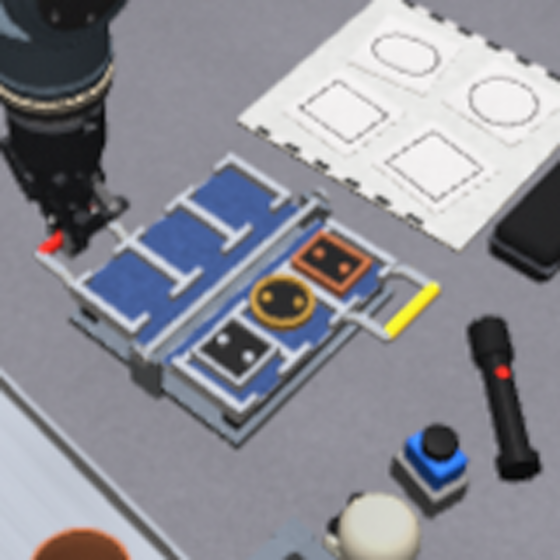

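All three samples lie back up in the far leaf and both leaves are open. I release the handle, rise, and locate the samples.

Call:
{"method": "jog_arm", "body": {"plan": [{"x": 0, "y": 0, "z": 0.002, "roll": 0, "gripper": 1}, {"x": 0, "y": 0, "z": 0.001, "roll": 0, "gripper": 0.67}, {"x": 0, "y": 0, "z": 0, "roll": 0, "gripper": 0.67}, {"x": 0, "y": 0, "z": 0, "roll": 0, "gripper": 0.67}, {"x": 0, "y": 0, "z": -0.025, "roll": 0, "gripper": 0.67}, {"x": 0, "y": 0, "z": -0.055, "roll": 0, "gripper": 0.67}, {"x": 0, "y": 0, "z": -0.085, "roll": 0, "gripper": 0.5}, {"x": 0, "y": 0, "z": -0.085, "roll": 0, "gripper": 0.28}], "squeeze": 50}}

```text
time: 34.98
tcp_pos: [0.4374, -0.0462, 0.1246]
tool_rot: [0.001, 1.0, 0.025, 0.004]
force: [0.8, -0.0, 1.6]
opening: 0.602
```

```bash
cat > f.py <<'E'
from m import *
from p import plan
def far(n):
    c=cap(n); w=cloud(c); H=hsv(c); h,s,v=[H[...,i].astype(int) for i in range(3)]
    for nm,k in (('obl',(w[...,1]>.058)&(w[...,1]<.125)&(s<255)),('round',(w[...,1]>-.006)&(w[...,1]<.058)),('sq',(w[...,1]>-.075)&(w[...,1]<-.004))):
        m=k&(w[...,0]>.575)&(w[...,0]<.66)&(w[...,2]>.0515)&(w[...,2]<.09)
        for A,ce,b in blobs(m,60):
            hull=np.zeros_like(b,np.uint8); cs,_=cv2.findContours(b.astype(np.uint8),0,1); cv2.fillConvexPoly(hull,cv2.convexHull(np.vstack(cs)),1)
            print(n,nm,A,rect(c,hull,.059),np.nanpercentile(w[b][:,2],[10,90]).round(4))
def outl(n,thr=14):
    c=cap(n); b=rectify(c,(525,302),0,110,130,.008)
    g=cv2.GaussianBlur(cv2.cvtColor(b,cv2.COLOR_BGR2GRAY),(5,5),0)
    m=cv2.adaptiveThreshold(g,255,cv2.ADAPTIVE_THRESH_MEAN_C,cv2.THRESH_BINARY_INV,31,thr)
    for A,ce,k in blobs(m,150):
        cs,_=cv2.findContours(k.astype(np.uint8),0,1); (x,y),(a,bb),t=cv2.minAreaRect(np.vstack(cs))
        if 90<min(a,bb) and max(a,bb)<150: print(n,'outl',round(525-110+y/2,1),round(302-130+x/2,1),'size',round(a/2,1),round(bb/2,1),round(t,1))
E
python3 - <<'E'
from f import *
plan([])
for n in('top','scene'): far(n)
for n,t in(('top',14),('scene',9),('scene',22)): outl(n,t)
E
```

```text
at [437.4 -46.2 124.6   2.9] t 35.0 op 0.602 F [ 0.8 -0.   1.6]
top obl 66 ((627.7, 91.2), (31.9, 54.9), 37.6) [0.0544 0.0625]
top round 81 ((626.6, 22.2), (41.1, 20.9), 89.6) [0.0543 0.0618]
top sq 194 ((626.3, -33.2), (52.7, 32.9), 89.6) [0.0533 0.0615]
scene obl 245 ((615.3, 82.3), (54.3, 50.7), 5.6) [0.0529 0.0607]
scene round 241 ((614.9, 24.9), (53.5, 52.5), 45.3) [0.0532 0.0606]
scene sq 321 ((620.0, -36.2), (54.4, 57.2), 2.7) [0.0532 0.0605]
top outl 465.6 372.9 size 69.6 51.9 78.1
top outl 475.6 267.3 size 58.6 68.9 1.5
top outl 574.5 386.2 size 67.0 66.5 90.0
top outl 580.3 272.8 size 66.9 66.6 5.4
scene outl 465.5 374.1 size 70.7 54.7 84.6
scene outl 475.0 268.4 size 60.6 70.9 2.0
scene outl 574.5 387.9 size 68.4 69.4 52.4
scene outl 580.1 274.2 size 68.9 68.9 5.0
```

Run:
```python
from f import *
e=plan([(615,23,124,3),(615,23,49,3)])
plan([(574,385,124,3),(574,385,19,3)],start=(615,23,124,3))
```

```text
at [434.  -45.8 118.6   2.9] t 35.2 op 0.722 F [0.4 0.1 0.2]
  -> [524.5 -11.4 121.3   2.9] rows 5: x 0.0921 y -0.0298 z -0.0027 roll -0.1
  -> [615.  23. 124.   3.] rows 5: x 0.0921 y -0.0297 z -0.0027 roll -0.1
  -> [615.  23.  49.   3.] rows 5: x 0.0000 y 0.0000 z 0.0750 roll -0.0
  -> [594.5 204.  124.    3. ] rows 8: x -0.0110 y -0.1818 z -0.0000 roll -0.0
  -> [574. 385. 124.   3.] rows 8: x -0.0110 y -0.1818 z -0.0000 roll -0.0
  -> [574. 385.  19.   3.] rows 6: x 0.0000 y 0.0000 z 0.1050 roll -0.0
```

Call:
{"method": "jog_arm", "body": {"plan": [{"x": 0.037, "y": -0.012, "z": -0.001, "roll": 0, "gripper": 0.28}, {"x": 0.074, "y": -0.024, "z": -0.002, "roll": 0, "gripper": 0.28}, {"x": 0.111, "y": -0.036, "z": -0.003, "roll": 0, "gripper": 0.28}, {"x": 0.148, "y": -0.048, "z": -0.004, "roll": 0, "gripper": 0.28}, {"x": 0.1842, "y": -0.0595, "z": -0.0054, "roll": 0, "gripper": 0.28}, {"x": 0.1842, "y": -0.0595, "z": -0.0054, "roll": 0, "gripper": 0.28}, {"x": 0.1842, "y": -0.0595, "z": -0.0054, "roll": 0, "gripper": 0.28}, {"x": 0.1842, "y": -0.0595, "z": -0.0054, "roll": 0, "gripper": 0.28}]}}

```text
time: 35.9
tcp_pos: [0.6145, 0.0228, 0.1234]
tool_rot: [0.0, 1.0, 0.025, -0.001]
force: [-0.9, -0.3, -0.5]
opening: 0.72
```

Call:
{"method": "jog_arm", "body": {"plan": [{"x": 0, "y": 0, "z": 0.03, "roll": 0, "gripper": 0.28}, {"x": 0, "y": 0, "z": 0.055, "roll": 0, "gripper": 0.28}, {"x": 0, "y": 0, "z": 0.07, "roll": 0, "gripper": 0.28}, {"x": 0, "y": 0, "z": 0.075, "roll": 0, "gripper": 0.28}, {"x": 0, "y": 0, "z": 0.075, "roll": 0, "gripper": 0.28}, {"x": 0, "y": 0, "z": 0.075, "roll": 0, "gripper": 0.28}]}}

```text
time: 36.4
tcp_pos: [0.6152, 0.0225, 0.0507]
tool_rot: [0.0, 1.0, 0.025, 0.0]
force: [0.9, -0.6, 0.6]
opening: 0.724
```

Call:
{"method": "jog_arm", "body": {"plan": [{"x": 0, "y": 0, "z": 0, "roll": 0, "gripper": 0.7}, {"x": 0, "y": 0, "z": 0, "roll": 0, "gripper": 0.7}, {"x": 0, "y": 0, "z": 0, "roll": 0, "gripper": 0.7}, {"x": 0, "y": 0, "z": 0, "roll": 0, "gripper": 0.7}, {"x": 0, "y": 0, "z": 0, "roll": 0, "gripper": 0.7}, {"x": 0, "y": 0, "z": 0, "roll": 0, "gripper": 0.7}]}}

```text
time: 36.9
tcp_pos: [0.616, 0.0227, 0.0511]
tool_rot: [0.0, 1.0, 0.025, 0.001]
force: [-3.1, -1.0, 8.8]
opening: 0.581
```

Call:
{"method": "jog_arm", "body": {"plan": [{"x": 0, "y": 0, "z": -0.01, "roll": 0, "gripper": 0.7}, {"x": 0, "y": 0, "z": -0.03, "roll": 0, "gripper": 0.7}, {"x": 0, "y": 0, "z": -0.055, "roll": 0, "gripper": 0.7}, {"x": 0, "y": 0, "z": -0.075, "roll": 0, "gripper": 0.7}, {"x": 0, "y": 0, "z": -0.075, "roll": 0, "gripper": 0.7}]}}

```text
time: 37.32
tcp_pos: [0.6177, 0.023, 0.1301]
tool_rot: [-0.0, 1.0, 0.025, 0.003]
force: [1.2, -0.6, -0.4]
opening: 0.573
```

Call:
{"method": "jog_arm", "body": {"plan": [{"x": -0.0022, "y": -0.036, "z": 0, "roll": 0, "gripper": 0.7}, {"x": -0.0044, "y": -0.072, "z": 0, "roll": 0, "gripper": 0.7}, {"x": -0.0066, "y": -0.108, "z": 0, "roll": 0, "gripper": 0.7}, {"x": -0.0088, "y": -0.145, "z": 0, "roll": 0, "gripper": 0.7}, {"x": -0.011, "y": -0.1818, "z": 0, "roll": 0, "gripper": 0.7}, {"x": -0.0132, "y": -0.218, "z": 0, "roll": 0, "gripper": 0.7}, {"x": -0.0154, "y": -0.254, "z": 0, "roll": 0, "gripper": 0.7}, {"x": -0.0176, "y": -0.29, "z": 0, "roll": 0, "gripper": 0.7}]}}

```text
time: 37.98
tcp_pos: [0.5829, 0.3135, 0.1254]
tool_rot: [-0.0, 1.0, 0.025, 0.0]
force: [0.2, 0.0, -1.3]
opening: 0.572
```

Call:
{"method": "jog_arm", "body": {"plan": [{"x": -0.0022, "y": -0.036, "z": 0, "roll": 0, "gripper": 0.7}, {"x": -0.0044, "y": -0.0736, "z": 0, "roll": 0, "gripper": 0.7}, {"x": -0.0044, "y": -0.0736, "z": 0, "roll": 0, "gripper": 0.7}, {"x": -0.0044, "y": -0.0736, "z": 0, "roll": 0, "gripper": 0.7}, {"x": -0.0044, "y": -0.0736, "z": 0, "roll": 0, "gripper": 0.7}, {"x": -0.0044, "y": -0.0736, "z": 0, "roll": 0, "gripper": 0.7}]}}

```text
time: 38.48
tcp_pos: [0.5754, 0.384, 0.125]
tool_rot: [0.0, 1.0, 0.025, 0.0]
force: [1.0, -0.3, -1.5]
opening: 0.571
```

Run:
```python
from f import *
plan([(574,385,21,3)])
far('top'); far('scene')
c=cap('scene'); w=cloud(c); H=hsv(c); h,s=H[...,0].astype(int),H[...,1]
m=(w[...,0]>.53)&(w[...,0]<.63)&(w[...,1]>.33)&(w[...,1]<.44)&(w[...,2]>.1)&(w[...,2]<.15)&(h>15)&(h<32)&(s>60)
for A,ce,b in blobs(m,30): print('held round',A,rect(c,b,.132),np.nanpercentile(w[b][:,2],[5,50,95]).round(3))
```

```text
at [575.4 384.  125.    2.8] t 38.5 op 0.571 F [ 1.  -0.3 -1.5]
  -> [574. 385.  21.   3.] rows 6: x -0.0014 y -0.0010 z 0.1040 roll -0.2
top obl 256 ((613.4, 82.0), (54.1, 43.8), 1.1) [0.0528 0.0615]
top sq 290 ((614.5, -33.2), (52.6, 56.6), 89.9) [0.0525 0.0612]
scene obl 240 ((615.6, 80.7), (54.5, 52.6), 5.6) [0.0527 0.0603]
scene sq 303 ((619.2, -36.5), (51.8, 56.2), 4.4) [0.0529 0.0603]
held round 130 ((575.3, 382.7), (42.8, 59.1), 35.1) [0.126 0.131 0.136]
```

Call:
{"method": "jog_arm", "body": {"plan": [{"x": -0.001, "y": -0.001, "z": 0.035, "roll": 0, "gripper": 0.7}, {"x": -0.001, "y": -0.001, "z": 0.07, "roll": 0, "gripper": 0.7}, {"x": -0.001, "y": -0.001, "z": 0.092, "roll": 0, "gripper": 0.7}, {"x": -0.001, "y": -0.001, "z": 0.1, "roll": 0, "gripper": 0.7}, {"x": -0.001, "y": -0.001, "z": 0.1025, "roll": 0, "gripper": 0.7}, {"x": -0.001, "y": -0.001, "z": 0.1025, "roll": 0, "gripper": 0.7}, {"x": -0.001, "y": -0.001, "z": 0.1025, "roll": 0, "gripper": 0.7}]}}

```text
time: 39.22
tcp_pos: [0.5751, 0.3863, 0.0241]
tool_rot: [-0.001, 1.0, 0.025, 0.001]
force: [-0.3, 0.3, -0.5]
opening: 0.566
```

Call:
{"method": "jog_arm", "body": {"plan": [{"x": 0, "y": 0, "z": 0, "roll": 0, "gripper": 0.28}, {"x": 0, "y": 0, "z": 0, "roll": 0, "gripper": 0.28}, {"x": 0, "y": 0, "z": 0, "roll": 0, "gripper": 0.28}, {"x": 0, "y": 0, "z": 0, "roll": 0, "gripper": 0.28}, {"x": 0, "y": 0, "z": -0.03, "roll": 0, "gripper": 0.28}, {"x": 0, "y": 0, "z": -0.06, "roll": 0, "gripper": 0.28}, {"x": 0, "y": 0, "z": -0.1, "roll": 0, "gripper": 0.28}, {"x": 0, "y": 0, "z": -0.1025, "roll": 0, "gripper": 0.28}]}}

```text
time: 39.88
tcp_pos: [0.5764, 0.3874, 0.1325]
tool_rot: [-0.002, 1.0, 0.025, 0.004]
force: [0.6, -0.5, 1.0]
opening: 0.722
```

Run:
```python
from f import *
# square next: far pocket -64 ; then to its outline yaw -5
plan([(617,-39,124,3)])
plan([(617,-39,124,3)],start=(573,386,124,3))
plan([(579.5,271.5,124,-5)],start=(617,-39,124,3))
```

```text
at [576.4 387.4 132.5   2.9] t 39.9 op 0.722 F [ 0.6 -0.5  1. ]
  -> [589.9 245.3 129.6   2.9] rows 6: x 0.0063 y 0.1426 z 0.0028 roll -0.0
  -> [603.5 103.1 126.8   3. ] rows 6: x 0.0063 y 0.1426 z 0.0028 roll -0.0
  -> [617. -39. 124.   3.] rows 6: x 0.0062 y 0.1426 z 0.0028 roll -0.0
  -> [587.7 244.3 124.    3. ] rows 6: x 0.0072 y 0.1422 z -0.0000 roll -0.0
  -> [602.3 102.7 124.    3. ] rows 6: x 0.0072 y 0.1422 z -0.0000 roll -0.0
  -> [617. -39. 124.   3.] rows 6: x 0.0072 y 0.1422 z -0.0000 roll -0.0
  -> [598.2 116.2 124.   -1. ] rows 7: x -0.0106 y -0.1560 z -0.0000 roll 4.0
  -> [579.5 271.5 124.   -5. ] rows 7: x -0.0215 y -0.1549 z -0.0000 roll 4.0
```

Call:
{"method": "jog_arm", "body": {"plan": [{"x": 0.0018, "y": 0.036, "z": 0, "roll": 0, "gripper": 0.28}, {"x": 0.0036, "y": 0.072, "z": 0, "roll": 0, "gripper": 0.28}, {"x": 0.0055, "y": 0.108, "z": 0, "roll": 0, "gripper": 0.28}, {"x": 0.0074, "y": 0.144, "z": 0, "roll": 0, "gripper": 0.28}, {"x": 0.0092, "y": 0.18, "z": 0, "roll": 0, "gripper": 0.28}, {"x": 0.011, "y": 0.216, "z": 0, "roll": 0, "gripper": 0.28}, {"x": 0.0129, "y": 0.252, "z": 0, "roll": 0, "gripper": 0.28}, {"x": 0.0148, "y": 0.288, "z": 0, "roll": 0, "gripper": 0.28}]}}

```text
time: 40.55
tcp_pos: [0.6034, 0.0973, 0.125]
tool_rot: [-0.0, 1.0, 0.025, 0.0]
force: [0.4, 0.6, -0.2]
opening: 0.719
```

Call:
{"method": "jog_arm", "body": {"plan": [{"x": 0.0018, "y": 0.036, "z": 0, "roll": 0, "gripper": 0.28}, {"x": 0.0036, "y": 0.072, "z": 0, "roll": 0, "gripper": 0.28}, {"x": 0.0055, "y": 0.108, "z": 0, "roll": 0, "gripper": 0.28}, {"x": 0.007, "y": 0.1367, "z": 0, "roll": 0, "gripper": 0.28}, {"x": 0.007, "y": 0.1367, "z": 0, "roll": 0, "gripper": 0.28}, {"x": 0.007, "y": 0.1367, "z": 0, "roll": 0, "gripper": 0.28}, {"x": 0.007, "y": 0.1367, "z": 0, "roll": 0, "gripper": 0.28}]}}

```text
time: 41.13
tcp_pos: [0.6173, -0.037, 0.1248]
tool_rot: [-0.0, 1.0, 0.025, 0.0]
force: [-0.2, 0.2, 0.4]
opening: 0.717
```

Run:
```python
from f import *
plan([(617,-37,50,3)])
far('scene')
for n in('top','scene'):
    c=cap(n); w=cloud(c); H=hsv(c); h,s=H[...,0].astype(int),H[...,1]
    m=(w[...,0]>.52)&(w[...,0]<.64)&(w[...,1]>.33)&(w[...,1]<.45)&(w[...,2]>.018)&(w[...,2]<.05)
    for A,ce,b in blobs(m,60): print(n,'placed round',A,rect(c,b,.027),np.nanpercentile(w[b][:,2],[5,50,95]).round(3))
cv2.imwrite('pics/a12.png',np.hstack([cv2.resize(a,(400,400),interpolation=2) for a in (cap('top')['image'][160:255,150:245],c['image'][100:190,330:450])]))
```

```text
at [617.3 -37.  124.8   2.9] t 41.1 op 0.717 F [-0.2  0.2  0.4]
  -> [617. -37.  50.   3.] rows 5: x -0.0003 y 0.0000 z 0.0748 roll -0.1
scene obl 126 ((626.2, 78.1), (41.5, 45.1), 3.3) [0.0523 0.0604]
scene sq 300 ((620.0, -36.8), (54.5, 56.1), 2.7) [0.0527 0.06  ]
top placed round 246 ((576.9, 389.0), (52.2, 48.7), 89.7) [0.02  0.026 0.031]
scene placed round 167 ((578.8, 387.0), (49.2, 59.9), 36.9) [0.02  0.025 0.03 ]
```

View pics/a12.png

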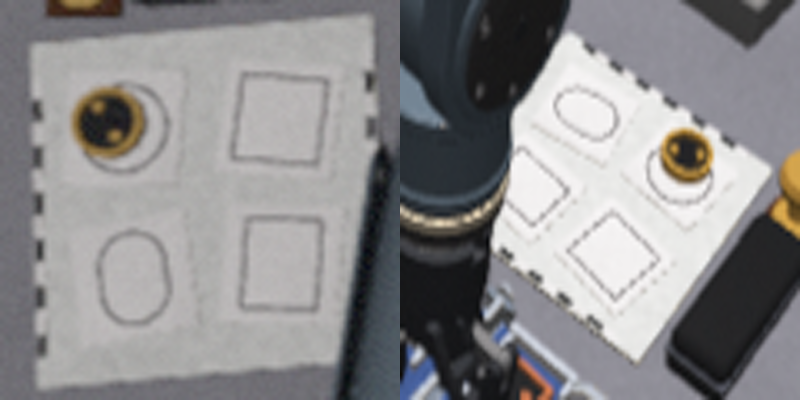

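The round sits about 3 mm from its outline centre once parallax is allowed for, within tolerance. Next is the square.

Call:
{"method": "jog_arm", "body": {"plan": [{"x": 0, "y": 0, "z": 0.03, "roll": 0, "gripper": 0.28}, {"x": 0, "y": 0, "z": 0.055, "roll": 0, "gripper": 0.28}, {"x": 0, "y": 0, "z": 0.07, "roll": 0, "gripper": 0.28}, {"x": 0, "y": 0, "z": 0.075, "roll": 0, "gripper": 0.28}, {"x": 0, "y": 0, "z": 0.075, "roll": 0, "gripper": 0.28}, {"x": 0, "y": 0, "z": 0.075, "roll": 0, "gripper": 0.28}]}}

```text
time: 41.83
tcp_pos: [0.6177, -0.0368, 0.0505]
tool_rot: [0.0, 1.0, 0.025, 0.0]
force: [-0.1, -0.4, 0.7]
opening: 0.722
```

Call:
{"method": "jog_arm", "body": {"plan": [{"x": 0, "y": 0, "z": 0, "roll": 0, "gripper": 0.7}, {"x": 0, "y": 0, "z": 0, "roll": 0, "gripper": 0.7}, {"x": 0, "y": 0, "z": 0, "roll": 0, "gripper": 0.7}, {"x": 0, "y": 0, "z": 0, "roll": 0, "gripper": 0.7}, {"x": 0, "y": 0, "z": 0, "roll": 0, "gripper": 0.7}, {"x": 0, "y": 0, "z": 0, "roll": 0, "gripper": 0.7}]}}

```text
time: 42.33
tcp_pos: [0.6182, -0.0371, 0.0515]
tool_rot: [-0.0, 1.0, 0.025, 0.001]
force: [-1.5, 1.4, 6.9]
opening: 0.56
```

Call:
{"method": "jog_arm", "body": {"plan": [{"x": 0, "y": 0, "z": -0.01, "roll": 0, "gripper": 0.7}, {"x": 0, "y": 0, "z": -0.03, "roll": 0, "gripper": 0.7}, {"x": 0, "y": 0, "z": -0.055, "roll": 0, "gripper": 0.7}, {"x": 0, "y": 0, "z": -0.075, "roll": 0, "gripper": 0.7}, {"x": 0, "y": 0, "z": -0.075, "roll": 0, "gripper": 0.7}]}}

```text
time: 42.75
tcp_pos: [0.6196, -0.0374, 0.1304]
tool_rot: [0.0, 1.0, 0.025, 0.004]
force: [1.0, 0.2, 0.5]
opening: 0.564
```

Run:
```python
from f import *
plan([])
plan([(578.5,271.5,124,-5)],start=(617,-37,124,3))
far('scene')
```

```text
at [619.6 -37.4 130.4   2.9] t 42.8 op 0.564 F [1.  0.2 0.5]
  -> [597.8 117.2 124.   -1. ] rows 7: x -0.0112 y -0.1550 z -0.0000 roll 4.0
  -> [578.5 271.5 124.   -5. ] rows 7: x -0.0219 y -0.1539 z -0.0000 roll 4.0
scene obl 134 ((627.4, 77.7), (39.2, 44.1), 3.3) [0.0528 0.06  ]
```

Call:
{"method": "jog_arm", "body": {"plan": [{"x": -0.0026, "y": -0.035, "z": 0, "roll": 1, "gripper": 0.7}, {"x": -0.005, "y": -0.07, "z": 0, "roll": 2, "gripper": 0.7}, {"x": -0.0075, "y": -0.105, "z": 0, "roll": 3, "gripper": 0.7}, {"x": -0.01, "y": -0.14, "z": 0, "roll": 4, "gripper": 0.7}, {"x": -0.0112, "y": -0.155, "z": 0, "roll": 4, "gripper": 0.7}, {"x": -0.0112, "y": -0.155, "z": 0, "roll": 4, "gripper": 0.7}, {"x": -0.0112, "y": -0.155, "z": 0, "roll": 4, "gripper": 0.7}]}}

```text
time: 43.38
tcp_pos: [0.5981, 0.1175, 0.1246]
tool_rot: [0.0, 1.0, -0.009, -0.0]
force: [0.2, -1.0, 0.4]
opening: 0.56
```

Call:
{"method": "jog_arm", "body": {"plan": [{"x": -0.005, "y": -0.035, "z": 0, "roll": 1, "gripper": 0.7}, {"x": -0.01, "y": -0.07, "z": 0, "roll": 2, "gripper": 0.7}, {"x": -0.015, "y": -0.105, "z": 0, "roll": 3, "gripper": 0.7}, {"x": -0.02, "y": -0.14, "z": 0, "roll": 4, "gripper": 0.7}, {"x": -0.0219, "y": -0.1539, "z": 0, "roll": 4, "gripper": 0.7}, {"x": -0.0219, "y": -0.1539, "z": 0, "roll": 4, "gripper": 0.7}, {"x": -0.0219, "y": -0.1539, "z": 0, "roll": 4, "gripper": 0.7}, {"x": -0.0219, "y": -0.1539, "z": 0, "roll": 4, "gripper": 0.7}]}}

```text
time: 44.05
tcp_pos: [0.5799, 0.2696, 0.1246]
tool_rot: [0.0, 0.999, -0.045, -0.0]
force: [-0.3, -0.5, -0.4]
opening: 0.556
```

Run:
```python
from f import *
plan([(578.5,271.5,21.5,-5)])
far('scene')
c=cap('scene'); w=cloud(c); s=hsv(c)[...,1]; v=hsv(c)[...,2]
m=(w[...,0]>.53)&(w[...,0]<.63)&(w[...,1]>.22)&(w[...,1]<.33)&(w[...,2]>.105)&(w[...,2]<.138)
for A,ce,b in blobs(m,60): print('held',A,rect(c,b,.132),np.nanpercentile(w[b][:,2],[5,50,95]).round(3))
```

```text
at [579.9 269.6 124.6  -5.2] t 44.0 op 0.556 F [-0.3 -0.5 -0.4]
  -> [578.5 271.5  21.5  -5. ] rows 6: x -0.0015 y -0.0017 z 0.1031 roll -0.2
scene obl 210 ((618.0, 77.9), (43.6, 57.7), 88.3) [0.0527 0.06  ]
held 221 ((579.8, 266.7), (59.8, 67.2), 81.6) [0.123 0.128 0.135]
```

Call:
{"method": "jog_arm", "body": {"plan": [{"x": -0.001, "y": -0.001, "z": 0.035, "roll": 0, "gripper": 0.7}, {"x": -0.001, "y": -0.001, "z": 0.07, "roll": 0, "gripper": 0.7}, {"x": -0.001, "y": -0.001, "z": 0.092, "roll": 0, "gripper": 0.7}, {"x": -0.001, "y": -0.001, "z": 0.1, "roll": 0, "gripper": 0.7}, {"x": -0.001, "y": -0.001, "z": 0.104, "roll": 0, "gripper": 0.7}, {"x": -0.001, "y": -0.001, "z": 0.104, "roll": 0, "gripper": 0.7}, {"x": -0.001, "y": -0.001, "z": 0.104, "roll": 0, "gripper": 0.7}]}}

```text
time: 44.73
tcp_pos: [0.5793, 0.2719, 0.022]
tool_rot: [-0.0, 0.999, -0.045, 0.001]
force: [0.4, -0.5, -0.4]
opening: 0.56
```

Call:
{"method": "jog_arm", "body": {"plan": [{"x": 0, "y": 0, "z": 0, "roll": 0, "gripper": 0.28}, {"x": 0, "y": 0, "z": 0, "roll": 0, "gripper": 0.28}, {"x": 0, "y": 0, "z": 0, "roll": 0, "gripper": 0.28}, {"x": 0, "y": 0, "z": 0, "roll": 0, "gripper": 0.28}, {"x": 0, "y": 0, "z": -0.03, "roll": 0, "gripper": 0.28}, {"x": 0, "y": 0, "z": -0.06, "roll": 0, "gripper": 0.28}, {"x": 0, "y": 0, "z": -0.1, "roll": 0, "gripper": 0.28}, {"x": 0, "y": 0, "z": -0.104, "roll": 0, "gripper": 0.28}]}}

```text
time: 45.4
tcp_pos: [0.5809, 0.2736, 0.1317]
tool_rot: [-0.002, 0.999, -0.045, 0.004]
force: [1.7, -0.2, 0.4]
opening: 0.719
```

Run:
```python
from f import *
far('top'); far('scene')
plan([(616,79,124,3)],start=(577.5,272.5,124,-5))
plan([(474,266,124,-2)],start=(616,79,124,3))
```

```text
top obl 230 ((616.6, 77.8), (41.2, 53.8), 89.7) [0.0531 0.0612]
scene obl 213 ((619.0, 77.2), (56.8, 45.5), 1.2) [0.0525 0.0599]
  -> [596.8 175.8 124.   -1. ] rows 5: x 0.0276 y 0.0947 z -0.0000 roll -4.0
  -> [616.  79. 124.   3.] rows 5: x 0.0209 y 0.0964 z -0.0000 roll -4.0
  -> [5.450e+02 1.725e+02 1.240e+02 5.000e-01] rows 5: x -0.0660 y -0.0971 z -0.0000 roll 2.5
  -> [474. 266. 124.  -2.] rows 5: x -0.0702 y -0.0941 z -0.0000 roll 2.5
```

Call:
{"method": "jog_arm", "body": {"plan": [{"x": 0.01, "y": 0.035, "z": 0, "roll": -1, "gripper": 0.28}, {"x": 0.02, "y": 0.07, "z": 0, "roll": -3, "gripper": 0.28}, {"x": 0.0276, "y": 0.0947, "z": 0, "roll": -4, "gripper": 0.28}, {"x": 0.0276, "y": 0.0947, "z": 0, "roll": -4, "gripper": 0.28}, {"x": 0.0276, "y": 0.0947, "z": 0, "roll": -4, "gripper": 0.28}]}}

```text
time: 45.92
tcp_pos: [0.5973, 0.1742, 0.1237]
tool_rot: [0.0, 1.0, -0.011, -0.001]
force: [-0.6, -0.1, -0.1]
opening: 0.719
```

Call:
{"method": "jog_arm", "body": {"plan": [{"x": 0.008, "y": 0.035, "z": 0, "roll": -1, "gripper": 0.28}, {"x": 0.016, "y": 0.07, "z": 0, "roll": -3, "gripper": 0.28}, {"x": 0.0219, "y": 0.1, "z": 0, "roll": -4, "gripper": 0.28}, {"x": 0.0219, "y": 0.1, "z": 0, "roll": -4, "gripper": 0.28}, {"x": 0.0219, "y": 0.1, "z": 0, "roll": -4, "gripper": 0.28}, {"x": 0.0219, "y": 0.1, "z": 0, "roll": -4, "gripper": 0.28}]}}

```text
time: 46.42
tcp_pos: [0.6171, 0.0762, 0.1241]
tool_rot: [-0.0, 1.0, 0.025, -0.0]
force: [-0.4, 1.6, 0.3]
opening: 0.717
```

Run:
```python
from f import *
plan([(617,75.5,50,3)]); far('scene')
for n in('top','scene'):
    c=cap(n); w=cloud(c)
    for nm,(x0,x1,y0,y1) in (('round',(.53,.63,.34,.44)),('sq',(.535,.63,.225,.325))):
        m=(w[...,0]>x0)&(w[...,0]<x1)&(w[...,1]>y0)&(w[...,1]<y1)&(w[...,2]>.019)&(w[...,2]<.05)
        for A,ce,b in blobs(m,60): print(n,nm,A,rect(c,b,.027),np.nanpercentile(w[b][:,2],[5,50,95]).round(3))
```

```text
at [617.1  76.2 124.1   2.9] t 46.4 op 0.717 F [-0.4  1.6  0.3]
  -> [617.   75.5  50.    3. ] rows 5: x -0.0002 y 0.0007 z 0.0741 roll -0.1
scene obl 212 ((619.1, 77.2), (44.8, 57.2), 88.7) [0.0526 0.0598]
top round 244 ((576.9, 389.1), (52.0, 48.7), 89.7) [0.021 0.025 0.032]
scene round 160 ((578.2, 387.5), (49.1, 58.5), 35.6) [0.021 0.025 0.03 ]
scene sq 144 ((582.5, 272.9), (53.9, 55.4), 82.8) [0.021 0.025 0.03 ]
```

Call:
{"method": "jog_arm", "body": {"plan": [{"x": 0, "y": 0, "z": 0.03, "roll": 0, "gripper": 0.28}, {"x": 0, "y": 0, "z": 0.055, "roll": 0, "gripper": 0.28}, {"x": 0, "y": 0, "z": 0.07, "roll": 0, "gripper": 0.28}, {"x": 0, "y": 0, "z": 0.074, "roll": 0, "gripper": 0.28}, {"x": 0, "y": 0, "z": 0.074, "roll": 0, "gripper": 0.28}, {"x": 0, "y": 0, "z": 0.074, "roll": 0, "gripper": 0.28}]}}

```text
time: 47.07
tcp_pos: [0.6179, 0.0758, 0.0516]
tool_rot: [-0.0, 1.0, 0.026, 0.0]
force: [0.6, 0.1, 0.6]
opening: 0.726
```

Call:
{"method": "jog_arm", "body": {"plan": [{"x": 0, "y": 0, "z": 0, "roll": 0, "gripper": 0.7}, {"x": 0, "y": 0, "z": 0, "roll": 0, "gripper": 0.7}, {"x": 0, "y": 0, "z": 0, "roll": 0, "gripper": 0.7}, {"x": 0, "y": 0, "z": 0, "roll": 0, "gripper": 0.7}, {"x": 0, "y": 0, "z": 0, "roll": 0, "gripper": 0.7}, {"x": 0, "y": 0, "z": 0, "roll": 0, "gripper": 0.7}]}}

```text
time: 47.57
tcp_pos: [0.6183, 0.0756, 0.0526]
tool_rot: [-0.0, 1.0, 0.025, 0.001]
force: [-3.3, 1.8, 8.3]
opening: 0.583
```

Call:
{"method": "jog_arm", "body": {"plan": [{"x": 0, "y": 0, "z": -0.01, "roll": 0, "gripper": 0.7}, {"x": 0, "y": 0, "z": -0.03, "roll": 0, "gripper": 0.7}, {"x": 0, "y": 0, "z": -0.055, "roll": 0, "gripper": 0.7}, {"x": 0, "y": 0, "z": -0.074, "roll": 0, "gripper": 0.7}, {"x": 0, "y": 0, "z": -0.074, "roll": 0, "gripper": 0.7}]}}

```text
time: 47.98
tcp_pos: [0.6198, 0.0755, 0.1303]
tool_rot: [-0.0, 1.0, 0.025, 0.004]
force: [1.4, 0.1, 0.2]
opening: 0.58
```

Run:
```python
from f import *
plan([])
plan([(474,265.5,124,-2)],start=(617,75.5,124,3))
far('scene')
```

```text
at [619.8  75.5 130.3   2.9] t 48.0 op 0.58 F [1.4 0.1 0.2]
  -> [5.455e+02 1.705e+02 1.240e+02 5.000e-01] rows 5: x -0.0664 y -0.0986 z -0.0000 roll 2.5
  -> [474.  265.5 124.   -2. ] rows 5: x -0.0707 y -0.0956 z -0.0000 roll 2.5
```

Call:
{"method": "jog_arm", "body": {"plan": [{"x": -0.02, "y": -0.03, "z": 0, "roll": 1, "gripper": 0.7}, {"x": -0.04, "y": -0.06, "z": 0, "roll": 2, "gripper": 0.7}, {"x": -0.06, "y": -0.09, "z": 0, "roll": 2.5, "gripper": 0.7}, {"x": -0.0664, "y": -0.0986, "z": 0, "roll": 2.5, "gripper": 0.7}, {"x": -0.0664, "y": -0.0986, "z": 0, "roll": 2.5, "gripper": 0.7}, {"x": -0.0664, "y": -0.0986, "z": 0, "roll": 2.5, "gripper": 0.7}]}}

```text
time: 48.53
tcp_pos: [0.5459, 0.1707, 0.1247]
tool_rot: [0.0, 1.0, 0.004, -0.0]
force: [0.7, -0.2, -1.6]
opening: 0.581
```

Call:
{"method": "jog_arm", "body": {"plan": [{"x": -0.022, "y": -0.03, "z": 0, "roll": 1, "gripper": 0.7}, {"x": -0.044, "y": -0.06, "z": 0, "roll": 2, "gripper": 0.7}, {"x": -0.066, "y": -0.09, "z": 0, "roll": 2.5, "gripper": 0.7}, {"x": -0.0707, "y": -0.0956, "z": 0, "roll": 2.5, "gripper": 0.7}, {"x": -0.0707, "y": -0.0956, "z": 0, "roll": 2.5, "gripper": 0.7}, {"x": -0.0707, "y": -0.0956, "z": 0, "roll": 2.5, "gripper": 0.7}]}}

```text
time: 49.03
tcp_pos: [0.4755, 0.265, 0.1246]
tool_rot: [0.0, 1.0, -0.018, 0.0]
force: [0.7, -0.8, -1.5]
opening: 0.583
```

Run:
```python
from f import *
plan([(474,265.5,22,-2)])
far('scene')
c=cap('scene'); w=cloud(c); h=hsv(c)[...,0].astype(int); s=hsv(c)[...,1]
m=(w[...,0]>.42)&(w[...,0]<.53)&(w[...,1]>.21)&(w[...,1]<.32)&(w[...,2]>.105)&(w[...,2]<.14)
for A,ce,b in blobs(m,40): print('held',A,rect(c,b,.132),np.nanpercentile(w[b][:,2],[5,50,95]).round(3))
```

```text
at [475.5 265.  124.6  -2.1] t 49.0 op 0.583 F [ 0.7 -0.8 -1.5]
  -> [474.  265.5  22.   -2. ] rows 6: x -0.0015 y -0.0005 z 0.1026 roll -0.1
held 191 ((476.7, 260.9), (50.5, 70.0), 84.1) [0.122 0.128 0.138]
```

Call:
{"method": "jog_arm", "body": {"plan": [{"x": -0.001, "y": -0.001, "z": 0.035, "roll": 0, "gripper": 0.7}, {"x": -0.001, "y": -0.001, "z": 0.07, "roll": 0, "gripper": 0.7}, {"x": -0.001, "y": -0.001, "z": 0.092, "roll": 0, "gripper": 0.7}, {"x": -0.001, "y": -0.001, "z": 0.1, "roll": 0, "gripper": 0.7}, {"x": -0.001, "y": -0.001, "z": 0.102, "roll": 0, "gripper": 0.7}, {"x": -0.001, "y": -0.001, "z": 0.102, "roll": 0, "gripper": 0.7}, {"x": -0.001, "y": -0.001, "z": 0.102, "roll": 0, "gripper": 0.7}]}}

```text
time: 49.72
tcp_pos: [0.4749, 0.2661, 0.0234]
tool_rot: [-0.0, 1.0, -0.019, 0.0]
force: [0.3, 0.2, -0.3]
opening: 0.584
```

Call:
{"method": "jog_arm", "body": {"plan": [{"x": 0, "y": 0, "z": 0, "roll": 0, "gripper": 0.28}, {"x": 0, "y": 0, "z": 0, "roll": 0, "gripper": 0.28}, {"x": 0, "y": 0, "z": 0, "roll": 0, "gripper": 0.28}, {"x": 0, "y": 0, "z": 0, "roll": 0, "gripper": 0.28}, {"x": 0, "y": 0, "z": -0.03, "roll": 0, "gripper": 0.28}, {"x": 0, "y": 0, "z": -0.06, "roll": 0, "gripper": 0.28}, {"x": 0, "y": 0, "z": -0.1, "roll": 0, "gripper": 0.28}, {"x": 0, "y": 0, "z": -0.14, "roll": 0, "gripper": 0.28}]}}

```text
time: 50.38
tcp_pos: [0.4732, 0.2662, 0.1642]
tool_rot: [0.0, 1.0, -0.018, -0.0]
force: [1.3, 1.7, -0.4]
opening: 0.721
```

Call:
{"method": "jog_arm", "body": {"plan": [{"x": -0.03, "y": 0.03, "z": 0, "roll": 0, "gripper": 0.28}, {"x": -0.05, "y": 0.07, "z": 0, "roll": 0, "gripper": 0.28}, {"x": -0.06, "y": 0.11, "z": 0, "roll": 0, "gripper": 0.28}, {"x": -0.08, "y": 0.15, "z": 0, "roll": 0, "gripper": 0.28}, {"x": -0.1, "y": 0.19, "z": 0, "roll": 0, "gripper": 0.28}, {"x": -0.1, "y": 0.23, "z": 0, "roll": 0, "gripper": 0.28}, {"x": -0.1, "y": 0.27, "z": 0, "roll": 0, "gripper": 0.28}, {"x": -0.1, "y": 0.3, "z": 0, "roll": 0, "gripper": 0.28}]}}

```text
time: 51.05
tcp_pos: [0.3621, -0.0315, 0.1632]
tool_rot: [0.0, 1.0, -0.018, 0.001]
force: [1.3, 0.8, 0.4]
opening: 0.722
```

Call:
{"method": "jog_arm", "body": {"plan": [{"x": 0, "y": 0.03, "z": 0, "roll": 0, "gripper": 0.28}, {"x": 0, "y": 0.07, "z": 0, "roll": 0, "gripper": 0.28}, {"x": 0, "y": 0.1, "z": 0, "roll": 0, "gripper": 0.28}, {"x": 0, "y": 0.1, "z": 0, "roll": 0, "gripper": 0.28}, {"x": 0, "y": 0.1, "z": 0, "roll": 0, "gripper": 0.28}]}}

```text
time: 51.47
tcp_pos: [0.359, -0.1308, 0.1628]
tool_rot: [-0.0, 1.0, -0.02, 0.0]
force: [1.0, 1.3, -0.6]
opening: 0.721
```

Run:
```python
from f import *
plan([])
for n in('top','scene'):
    c=cap(n,'z'+n); w=cloud(c); H=hsv(c); h,s=H[...,0].astype(int),H[...,1]
    for nm,(x0,x1,y0,y1) in (('round',(.53,.63,.34,.44)),('sq',(.535,.63,.225,.325)),('obl',(.43,.52,.22,.315))):
        m=(w[...,0]>x0)&(w[...,0]<x1)&(w[...,1]>y0)&(w[...,1]<y1)&(w[...,2]>.019)&(w[...,2]<.05)
        for A,ce,b in blobs(m,60):
            r=rect(c,b,.027); p=w[b]; q=p[p[:,2]>.0235]
            print(n,nm,A,r,np.nanpercentile(p[:,2],[5,50,95]).round(3),'mean top xy',q[:,:2].mean(0).round(4))
    for nm,m in (('yel',(h>22)&(h<34)&(s>150)),('red',((h<8)|(h>172))&(s>150))):
      for A,ce,b in blobs(m&(w[...,0]>.38)&(w[...,0]<.73)&(w[...,1]>-.12)&(w[...,1]<.16),10): print(nm,A,np.nanmedian(w[b],0).round(4))
a=cv2.imread('pics/ztop.png')[150:250,150:345]; b=cv2.imread('pics/zscene.png')[90:200,320:460]
cv2.imwrite('pics/zz.png',np.hstack([cv2.resize(a,(470,240),interpolation=2),cv2.resize(b,(305,240),interpolation=2)]))
```

```text
at [ 359.  -130.8  162.8   -2.3] t 51.5 op 0.721 F [ 1.   1.3 -0.6]
top round 243 ((576.9, 389.0), (52.2, 48.7), 89.7) [0.021 0.025 0.032] mean top xy [0.5761 0.3892]
top sq 295 ((580.5, 272.6), (52.9, 51.4), 85.6) [0.02  0.025 0.031] mean top xy [0.5811 0.2737]
top obl 262 ((476.3, 267.2), (45.0, 52.3), 85.4) [0.02  0.025 0.031] mean top xy [0.4763 0.2668]
red 69 [ 0.433  -0.0448  0.0562]
scene round 163 ((578.8, 387.0), (49.2, 59.9), 36.9) [0.021 0.025 0.03 ] mean top xy [0.5775 0.389 ]
scene sq 221 ((582.8, 271.0), (57.8, 54.2), 85.4) [0.021 0.024 0.029] mean top xy [0.5807 0.2727]
scene obl 181 ((478.8, 265.4), (49.8, 58.1), 86.3) [0.02  0.025 0.029] mean top xy [0.477  0.2674]
yel 64 [0.6909 0.0937 0.0553]
red 59 [ 0.4373 -0.0439  0.0559]
```

View pics/zz.png

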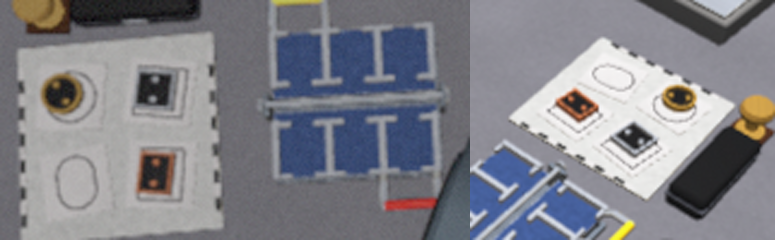

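```bash
python3 -c "
from plant import arm
print(arm.close_job())"
```

```text
the job is handed in; nothing more can be done
None
```

The job is done and handed in at about 51 s of the 210 s allowed. All three samples present (round brass, square aluminium, oblong copper) lie back up on their own outlines. No oval was in the tray.

I laid the samples face up in the near leaf, closed the far leaf over them, and swung the near leaf over and back by its red handle. Each sample then went from the far leaf to the board.

**Last checks, both cameras:**

| Sample | Distance from outline centre | Turn from square (limit 11.5°) | Plate height (median, m) |
|---|---|---|---|
| Round | about 3–4 mm (limit 8 mm) | not applicable | 0.025 |
| Square | about 1–2 mm | about 1° | 0.025 |
| Oblong | about 1–2 mm | about 3° | 0.025 |

- **Leaves:** both lie open, with their bars at the flat height to within 1–2 mm.
- **Other goods:** I moved nothing else on purpose and saw nothing shifted in the pictures, but I did not measure their positions at the end.
- **Arm:** clear of everything at hand-in.

**What went wrong or disagreed:**
- The round first landed on a pocket divider, with about 48 N of contact at the fingers. I regripped it, and it measured flat before the far leaf was closed.
- The cameras and the arm disagreed by about 2–3 mm in y. I allowed for this when placing.
- The two cameras differed by up to about 2 mm on the samples' final positions.

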